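# Coating check on a hanger bracket at the parts counter

## Task

Check the coating of the steel hanger bracket: first hang it by its eye on the peg of the sloping blue stand, spigot side up and yellow-spot end downhill, lowering it (not dropping it) until it lies flat on the board, and let it go. Then take the orange gauge out of its holder and hold its spring-loaded tip on the yellow spot, with the gauge square to the plate and pressed gently so that the tip goes about half-way in; finish while you are still holding it there, without letting go. Leave the cup, the carton and the tape roll where they are.

Things in the scene. Friction and masses are not known exactly. Their poses are not given: they have to be found in the camera images.
- stand: Fixed inspection stand: grey base 200 x 130 x 12 mm with steel posts that carry the sloping blue board. Origin: centre of the base's underside, on the counter. Its x axis (level) points to the uphill, peg side, away from the robot within about 0.35 rad; z up.
- board: Blue board of the stand, fixed to it, 195 (along x, uphill) x 120 (y) x 8 mm, sloping 30 degrees: its lower edge is towards the robot. Origin: on its upper face at the foot of the peg, 115 mm above the counter and 45 mm along the stand's +x. z: out of the face, square to it (30 degrees off vertical, leaning to the robot); x: straight uphill in the face; y: level. The face runs from x = -155 to +40 mm.
- peg_foot (a point): Foot of the peg at the board's upper face (same point and axes as board). The peg is a steel pin of 10 mm diameter standing 30 mm square out of the board, along the board's z.
- peg_tip (a point): Free end of the peg, on its axis, 30 mm out from the board.
- bracket: Loose bare-metal hanger bracket, about 0.35 to 0.6 kg: flat plate 140 (x) x 50 (y) x 6 (z) mm with a square spigot 24 x 24 mm standing 30 mm up from the middle of its top (spigot top 36 mm above the underside), the place to grip it. It starts lying on the counter, spigot up. Origin: centre of the plate's underside. x: along the plate from the yellow spot to the eye; y: across; z: to the spigot side.
- eye (a point): Centre of the eye, a round through hole of 20 mm diameter in the bracket, at the plate's underside, 50 mm from the bracket's origin along +x.
- spot (a point): Centre of the yellow spot, 20 mm across, flat on the bracket's top face, 50 mm from the bracket's origin along -x and 6 mm above the underside.
- holder: Fixed grey block 70 x 70 x 55 mm high with a vertical through hole of 21 mm diameter in its middle, in which the gauge stands. Origin: centre of its underside, on the counter.
- gauge: Loose orange pen-type gauge, 0.16 kg, upright in the holder at the start: square body 26 x 26 mm, 87 mm long, with a black nose of 16 mm diameter below it, 30 mm long, out of whose end the sprung tip stands 14 mm. Origin: centre of the body's lower end (its shoulder, which rests on the holder's top, 55 mm above the counter). z: along the gauge from the tip to the top; x and y: square to the body's sides. Grip it by the sides of the body.
- tip (a point): Very end of the gauge's round steel tip (8 mm diameter); it moves with the tip. 44 mm from the gauge's origin along -z when out, on the axis.
- plunger (a joint): How far the tip is pushed into the gauge, in m: 0 free (fully out), 0.012 fully in. The spring takes 1.2 N to start and 0.4 N more for each mm: about 3.6 N at half-way.
- cup: Bystander: red cup, 76 mm across the rim, 90 mm high. Origin: centre of its underside.
- carton: Bystander: cardboard box 100 x 70 x 60 mm high. Origin: centre of its underside.
- tape: Bystander: blue roll of tape lying flat, 76 mm diameter, 24 mm high. Origin: centre of its underside.
There are look-alikes about, which are no part of the job. Of the things that look like the bracket, take the one that is farthest from the robot's base at the start. There is more than one size of the gauge; the one meant has the size given above.

How it is judged (in metres and radians):
On the way:
1. the bracket hangs with its eye over the peg, flat on the board, spot end downhill, let go (distance between eye and peg_foot below 0.01 m and angle between the z axis of bracket and the z axis of board, either way round below 0.12 rad and x of spot in the frame of board below -0.07 m and z of spot in the frame of board above 0.002 m and contact force between the fingers and bracket below 0.2 N and linear speed of bracket below 0.03 m/s), for 0.3 s.
At the end, for the whole second after the job is handed in: Bracket free of the fingers: eye within 10 mm of the peg foot, flat (7 deg), spot 70+ mm downhill. Gauge in the fingers, clear of stand and holder: tip within 8 mm of the spot centre, square within 10 deg, pushed in 2 to 10 mm, 0.8 to 10 N. Both still (under 20 mm/s) (distance between eye and peg_foot below 0.01 m and angle between the z axis of bracket and the z axis of board, either way round below 0.12 rad and x of spot in the frame of board below -0.07 m and z of spot in the frame of board above 0.002 m and contact force between the fingers and bracket below 0.2 N and distance between tip and spot below 0.008 m and angle between the z axis of gauge and the z axis of bracket, either way round below 0.175 rad and value of joint plunger between 0.002 and 0.01 m and contact force between gauge and bracket between 0.8 and 10 N and contact force between the fingers and gauge above 2 N and contact force between gauge and stand below 0.2 N and contact force between gauge and holder below 0.2 N and linear speed of each of gauge, bracket below 0.02 m/s); the arm keeps its last pose, push and grip.
It fails at once if the cup is pushed, knocked over or moved more than 25 mm (distance of cup from where it was at the start of the episode above 0.025 m).
It fails at once if the carton is pushed, knocked over or moved more than 25 mm (distance of carton from where it was at the start of the episode above 0.025 m).
It fails at once if the tape is pushed, knocked over or moved more than 25 mm (distance of tape from where it was at the start of the episode above 0.025 m).
It fails at once if the gauge is pressed hard on the bracket (over 18 N) (contact force between gauge and bracket above 18 N).
It fails at once if the bracket is dropped (falls free of the fingers faster than 0.45 m/s) (contact force between the fingers and bracket below 0.1 N and linear speed of bracket above 0.45 m/s).
It also fails if it takes over 51 s, if anything falls off the work surface, if the arm or the gripper's body presses on something with over 40 N, if the wrist force passes 120 N, or if a joint passes its speed limit or range.

## Robot

A 6-joint arm with a two-finger parallel gripper is mounted at the origin on the work surface. World frame = base frame: x ahead of the robot, y to its left, z up, the work surface at z = 0. Lengths are in mm, angles in degrees, forces in N, time in s.
With the tool pointing down it reaches from about 375 to 925 mm from the base axis. Payload 5.7 kg.
Tool frame: the origin (TCP) lies midway between the tips of the shut fingers; the grasp point (between the pads) lies 19 mm behind it; x points along the fingers, z is the direction in which the jaws open and shut, and the axes are right-handed (so a half turn about x gives the same grasp; the last joint's range is limited). The gripper opens to 88 mm and grips with 3 to 60 N. Pads are 20 mm wide; open, the fingers measure 115 mm over their backs; the gripper's body (75 mm by 178 mm) begins 61 mm behind the grasp point.
Start: joints at [57.691, 20.558, 86.54, -0, 72.909, -6.595], TCP at [260.317, 540.55, 197.723] pointing down, gripper open.
Joint ranges: [-170.27, 170.27], [-57.76, 135], [12.27, 136.19], [-55.21, 235.2], [11.17, 155.16], [-170.74, 170.74]. Speed limits (degrees/s): [136.94, 136.94, 180, 180, 180, 180].

## Interface

Orientations are given as [roll, pitch, yaw] about the fixed x, y, z axes, in that order (R = Rz(yaw) Ry(pitch) Rx(roll)).
In Python, from bench import * gives the robot as it stands.
- The arm moves only by the shell command python3 -m jog 'ROWS' [FORCE]. ROWS is a JSON object of lists of equal length, an entry for each row: "hand": the finger opening in mm, from 0 to 87.8; "dp": the shift along the tool's x, y, z in units of 40 mm (1.0 is 40 mm), a list of three; "delta_rot": the turn, a rotation vector about the tool's x, y, z in units of 5 degrees (1.0 is 5 degrees), a list of three. In form: {"hand": [hand, ...], "dp": [[dx, dy, dz], ...], "delta_rot": [[ax, ay, az], ...]}. A call has 1 to 12 rows; each row shifts and turns the commanded pose from where the row before left it, along the tool's axes as they then stand; what a row does not reach is not made up. A row lasts 1/12 s, in which the tool goes at most 41.7 mm and 7.16 degrees, less where a joint would pass 70% of its speed; a pose out of reach is approached as far as the arm can. A call is refused whole if a number of a shift passes 1 or a number of a turn 1, either way. A call with a gripper value outside its range is refused whole. The fingers move at their own pace and stop on an object; FORCE is the grip in N (left out, the last holds). Time passes only in rows, so rows that do not move let the fingers close. It gives the time, the measured TCP pose, the force and the opening at its end, in the units of the state.
- read_state(): the state, without advancing time (a new reading comes with each control period).
- snapshot(name): name is "scene" or "side" or "wrist"; returns the picture (400x640x3 uint8, red, green, blue); there is no depth.
- camera_params(name): a dict with "vfov" (degrees; the focal length in pixels is half the picture's height over the tangent of half this angle, whatever the lens; pixels are square), "cx", "cy" (the principal point, pixels), "rvec" (rotation vector, rad) and "tvec" (3), from world to camera coordinates, as OpenCV has them. Camera axes: x right, y down, z forward; pixel columns grow to the right and rows downward; lengths in mm; the calibration is good to about 2 mm. The wrist camera is an equidistant fisheye: a pixel r from the principal point sees the ray r / f radians off the axis. A picture is of the moment at which its call begins: read the wrist's pose just before it. camera_params takes no time and is no camera call; for the wrist camera it gives the pose at the moment of the call.
- finish_job(): hands the job in, once; it reports no verdict.
Trained networks look in the newest picture that a camera, given by its name, has taken for a name from the list of things; names that differ only in an ending like _2 or _b are one class to them, and where a whole thing is asked for, a point or a joint stands for the part that bears it (a point fixed in the world has none). Each returns a list of dicts, best first, with "confidence" (0 to 1); they miss things now and then, are a little off and sometimes report something else, mostly with a low value. They report only what shows in the picture. A call takes as long as a camera call. They do not tell look-alikes from the thing itself.
- find_in(camera, target): "bbox" ([centre column, centre row, width, height] in pixels, round what is visible of it).
The state is a dict: "clock": time; "joints": joint angles; "joint_vel": joint speeds; "tau": joint torques, N m; "position": TCP position; "ee_rot": TCP orientation; "contact_force": force on the tool from outside, world axes, zero at the start; "wrist_torque": the same for the moment, N m; "grip_width": finger opening in mm.
Only numpy, scipy, OpenCV 4.12 (cv2) and the standard library are available. Lean on these libraries where they do the work, as an engineer would, in place of code of your own. Each camera call takes 0.05 s, during which the arm holds its last target. There are 200 camera calls.

## Working session

There is one attempt and no reset: what is moved stays moved. The work goes in short steps, Python scripts to look and compute and a shell command to move; the robot and the scene stay as the last step left them, time stands still between calls to the robot, and variables do not carry over. Pictures are saved under pics/ and viewed, about 8 in all and at most 12, crops included, and the job is handed in when it is done.

```bash
mkdir -p pics; ls
python3 - <<'E'
from bench import *
import cv2
print(read_state())
for n in ("scene","side","wrist"):
    im=snapshot(n); cv2.imwrite(f"pics/{n}0.png",im[:,:,::-1])
    print(n,camera_params(n))
    for t in ("bracket","gauge","holder","stand","peg_tip","spot","eye","cup","carton","tape"):
        try:
            print(t,[(([round(float(v)) for v in d["bbox"]]),round(d["confidence"],2)) for d in find_in(n,t)])
        except Exception as e: print(t,e)
a=cv2.imread("pics/scene0.png");b=cv2.imread("pics/side0.png")
E
```

```text
pics
{'clock': 0.0, 'joints': array([ 5.76909060e+01,  2.05987946e+01,  8.65998805e+01, -1.59460670e-03,
        7.29078645e+01, -6.59490024e+00]), 'joint_vel': array([-0.04957838,  0.00652024,  0.02788297, -0.03181054,  0.04874934,
        0.00490743]), 'tau': array([ 5.13696996e-04, -5.15383923e+01, -2.70723224e+01,  6.73361379e-02,
        3.51806602e-02, -1.58575444e-04]), 'position': array([259.94486781, 539.93621404, 196.89477665]), 'ee_rot': array([ 174.22426025,   89.89344954, -121.48946346]), 'contact_force': array([-0.27653361,  0.59921256, -0.69154304]), 'wrist_torque': array([ 0.00182818, -0.00191824,  0.00128813]), 'grip_width': 87.69560235012119}
scene {'vfov': 46.493679431388806, 'cx': 311.92110887738227, 'cy': 203.6723972730978, 'rvec': array([ 1.48865798,  1.95720333, -0.88083857]), 'tvec': array([ 124.17473502, -267.81867949, 1617.25603349])}
bracket [([192, 191, 31, 32], 0.78), ([257, 178, 45, 20], 0.73), ([307, 194, 30, 23], 0.52)]
gauge [([422, 208, 14, 31], 0.77), ([471, 218, 30, 57], 0.56)]
holder [([416, 234, 44, 42], 0.78)]
stand [([300, 255, 80, 79], 0.71)]

[... 766 characters left out ...]
]
stand []
peg_tip [([343, 201, 68, 56], 0.57), ([339, 335, 66, 45], 0.35)]
spot [([338, 337, 62, 46], 0.98), ([276, 299, 18, 46], 0.59)]
eye [([340, 338, 64, 48], 0.93), ([273, 300, 21, 47], 0.73), ([341, 201, 67, 58], 0.7)]
cup [([337, 158, 22, 34], 0.57)]
carton [([413, 265, 48, 41], 0.86)]
tape [([269, 244, 27, 24], 0.82)]
wrist {'vfov': 65.70646984690485, 'cx': 319.20574309125425, 'cy': 196.86768586101735, 'rvec': array([-2.44509389, -1.53536452, -0.22452778]), 'tvec': array([-598.87099042,  -32.91241106,  390.4102876 ])}
bracket []
gauge [([292, 351, 23, 44], 0.75)]
holder [([238, 353, 47, 30], 0.96)]
stand []
peg_tip [([239, 353, 50, 31], 0.64)]
spot []
eye []
cup []
carton []
tape []
```

Run:
```python
import cv2,numpy as np
a=cv2.imread("pics/scene0.png")[140:350,150:510];b=cv2.imread("pics/side0.png")[110:380,230:460]
a=cv2.resize(a,(800,467),interpolation=cv2.INTER_CUBIC);cv2.imwrite("pics/a.png",a)
b=cv2.resize(b,None,fx=2.2,fy=2.2,interpolation=cv2.INTER_CUBIC);cv2.imwrite("pics/b.png",b)
```

```text
(no output)
```

View pics/a.png

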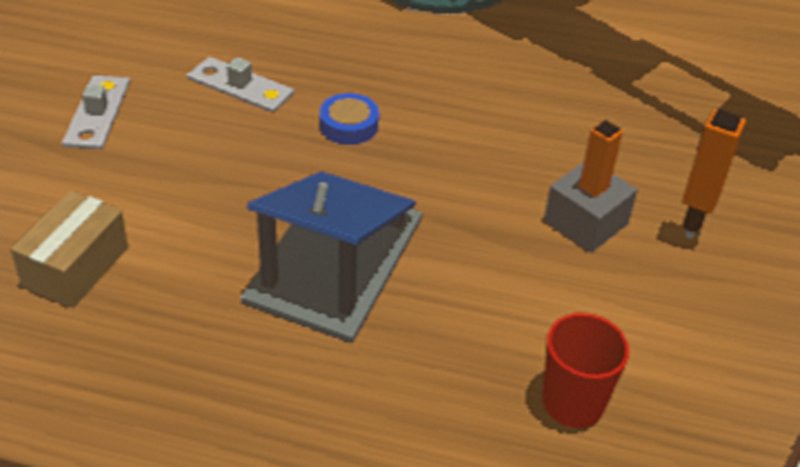

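View pics/b.png

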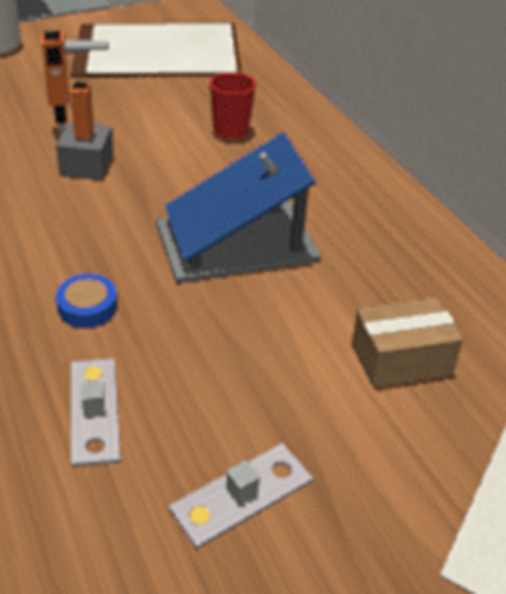

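The far-looking bracket is at scene (193,191) / side (339,334), and the small gauge stands in the holder next to a larger look-alike. Next I triangulate.

```bash
cat > h.py <<'E'
from bench import *
import cv2,numpy as np
from scipy.spatial.transform import Rotation as R
def cam(n):
    c=camera_params(n); f=200/np.tan(np.radians(c["vfov"])/2)
    return dict(f=f,cx=c["cx"],cy=c["cy"],R=R.from_rotvec(np.ravel(c["rvec"])).as_matrix(),t=np.ravel(c["tvec"]),fish=n=="wrist")
def ray(c,p):
    x,y=(p[0]-c["cx"])/c["f"],(p[1]-c["cy"])/c["f"]
    if c["fish"]:
        r=np.hypot(x,y); d=np.array([np.sin(r)*x/r,np.sin(r)*y/r,np.cos(r)])
    else: d=np.array([x,y,1.])
    return -c["R"].T@c["t"], c["R"].T@(d/np.linalg.norm(d))
def onz(c,p,z):
    o,d=ray(c,p); return o+d*(z-o[2])/d[2]
def proj(c,P):
    q=np.atleast_2d(P)@c["R"].T+c["t"]
    if not c["fish"]: return c["f"]*q[:,:2]/q[:,2:]+[c["cx"],c["cy"]]
    rr=np.hypot(q[:,0],q[:,1]); th=np.arctan2(rr,q[:,2])
    return c["f"]*(th/rr)[:,None]*q[:,:2]+[c["cx"],c["cy"]]
def tri(obs):
    A=0;b=0
    for c,p in obs:
        o,d=ray(c,p);M=np.eye(3)-np.outer(d,d);A=A+M;b=b+M@o
    return np.linalg.solve(A,b)
def tool(): # R, p: measured
    s=read_state(); return R.from_euler("xyz",s["ee_rot"],degrees=True).as_matrix(),np.array(s["position"])
E
cat > m.py <<'E'
from h import *
np.set_printoptions(precision=1,suppress=True)
S,D=cam("scene"),cam("side")
s=lambda x,y:(150+x/2.222,140+y/2.222)
d=lambda x,y:(230+x/2.2,110+y/2.2)
P={"Aspot":((108,85),(200,516),6),"Aeye":((86,134),(282,469),3),"Bspot":((271,94),(93,373),6),"Beye":((209,71),(95,446),3),
"pegtip":((322,185),(264,156),None),"pegfoot":((320,211),(272,172),None),"up1":((248,205),(314,182),None),"up2":((357,241),(284,133),None),
"dn1":((320,172),(188,259),None),"dn2":((415,203),(167,206),None),"gaugetop":((606,129),(79,86),142),"bigtop":((727,120),(54,37),None),"cuprim":((586,350),(232,84),90),"tapetop":((349,112),(86,291),24),"baseNearfar1":((242,298),(318,258),12),"basef2":((350,336),(0,0),12),"holder":((593,190),(87,131),55),"carton":((71,228),(405,316),60)}
for k,(a,b,z) in P.items():
    o=[k]
    if b!=(0,0): o.append(tri([(S,s(*a)),(D,d(*b))]))
    if z: o+=[onz(S,s(*a),z)[:2], onz(D,d(*b),z)[:2]]
    print(*o)
E
python3 m.py
```

```text
Aspot [ 420.3 -362.8    4. ] [ 421.7 -360.9] [ 420.3 -364.8]
Aeye [ 519.4 -345.1    4. ] [ 518.1 -345.6] [ 520.  -344.6]
Bspot [ 377.5 -149.1    4.5] [ 379.1 -148.4] [ 377.3 -150.5]
Beye [ 350.6 -246.3    2.7] [ 351.4 -246.3] [ 350.3 -246.1]
pegtip [664.1   6.2 137.9]
pegfoot [675.8   6.1 111.1]
up1 [702.7 -58.7 128.8]
up2 [721.2  58.4 129.7]
dn1 [540.3 -34.5  35.7]
dn2 [557.4  83.4  34. ]
gaugetop [494.2 274.9 138.7] [499.  274.4] [492.7 269.8]
bigtop [487.9 391.5 170.1]
cuprim [751.4 288.2  82.9] [759.  286.6] [745.4 278.8]
tapetop [405.6 -34.   23.2] [407.9 -34.3] [404.9 -33.6]
baseNearfar1 [718.3 -66.    4.4] [724.6 -63.5] [713.1 -73.3]
basef2 [742.  59.] [500.  943.1]
holder [502.1 276.2  57.5] [501.6 275.3] [502.6 283.1]
carton [ 722.  -251.2   61.8] [ 721.4 -253.1] [ 722.5 -248.7]
```

```bash
cat >> h.py <<'E'
np.set_printoptions(precision=2,suppress=True)
def goal(p,tilt,yaw,jaw):
    """tool x along: down tilted forward by tilt deg in heading yaw; jaw z along heading yaw+jaw"""
    a,y=np.radians(tilt),np.radians(yaw)
    Y=R.from_euler("z",yaw,degrees=True).as_matrix()
    x=Y@[np.sin(a),0,-np.cos(a)]; l=Y@[0,1,0]; u=np.cross(x,l)  # u is perpendicular in-plane
    z=l*np.sin(np.radians(jaw))+u*(-np.sign((Y@[1,0,0])@u) if 0 else np.sign((Y@[1,0,0])@u))*np.cos(np.radians(jaw))
    return np.column_stack([x,np.cross(z,x),z]),np.array(p,float)
def go(Rg,pg):
    Rc,pc=tool(); d=Rc.T@(pg-pc)/40; rv=R.from_matrix(Rc.T@Rg).as_rotvec(degrees=True)/5
    print("dp",d,"n>=%.1f"%np.abs(d).max(),"| rot",rv,"n>=%.1f"%np.abs(rv).max(),"| d after rot",Rg.T@(pg-pc)/40)
E
python3 - <<'E'
from h import *
Rc,p=tool();print(Rc,p)
for via in ([400,100,230],):
    for yaw,j in ((10.1,90),(10.1,-90)):
        Rg,_=goal(via,0,yaw,j); go(Rg,np.array(via,float))
E
```

```text
[[-0.   -0.9   0.43]
 [-0.    0.43  0.9 ]
 [-1.    0.   -0.  ]] [260.33 540.55 197.72]
dp [-0.81 -7.92 -8.41] n>=8.4 | rot [-7.16 -0.   -0.  ] n>=7.2 | d after rot [ -0.81  -1.51 -11.46]
dp [-0.81 -7.92 -8.41] n>=8.4 | rot [28.84 -0.    0.  ] n>=28.8 | d after rot [-0.81  1.51 11.46]
```

```bash
python3 -m jog '{"hand":[87,87,87,87,87,87,87,87,87,87],"dp":[[-0.08,-0.8,-0.84],[-0.08,-0.8,-0.84],[-0.08,-0.8,-0.84],[-0.08,-0.8,-0.84],[-0.08,-0.8,-0.84],[-0.08,-0.8,-0.84],[-0.08,-0.8,-0.84],[-0.08,-0.8,-0.84],[-0.08,-0.8,-0.84],[-0.08,-0.8,-0.84]],"delta_rot":[[1,0,0],[0,0,0],[0,0,0],[0,0,0],[0,0,0],[0,0,0],[0,0,0],[0,0,0],[0,0,0],[0,0,0]]}'; python3 -m jog '{"hand":[87,87,87,87,87,87,87,87,87,87,87,87],"dp":[[0,0,0],[0,0,0],[0,0,0],[0,0,0],[0,0,0],[0,0,0],[0,0,0],[0,0,0],[0,0,0],[0,0,0],[0,0,0],[0,0,0]],"delta_rot":[[1,0,0],[1,0,0],[1,0,0],[1,0,0],[1,0,0],[1,0,0],[1,0,0],[1,0,0],[1,0,0],[1,0,0],[1,0,0],[1,0,0]]}'
python3 - <<'E'
from h import *
print(read_state()["joints"],tool()[1])
Rg,p=goal([470,-354,150],0,10.1,-90);go(Rg,p)
E
```

```text
clock: 2.48
position: [356.5, 134.6, 226.9]
ee_rot: [-51.4, 89.9, 7.9]
contact_force: [1.8, -0.6, -0.2]
grip_width: 87.1
clock: 3.48
position: [356.5, 136.3, 226.6]
ee_rot: [-3.7, 90.0, -4.7]
contact_force: [0.1, -0.3, -0.2]
grip_width: 86.8
[ 10.53   0.03 108.6   -0.    71.36  11.49] [356.55 136.31 226.55]
dp [  1.91 -12.21   3.04] n>=12.2 | rot [15.79  0.   -0.  ] n>=15.8 | d after rot [ 1.91  0.64 12.57]
```

```bash
python3 -m jog '{"hand":[87,87,87,87,87,87,87,87,87,87,87,87],"dp":[[0.1,-1,0.25],[0.1,-1,0.25],[0.1,-1,0.25],[0.1,-1,0.25],[0.1,-1,0.25],[0.1,-1,0.25],[0.1,-1,0.25],[0.1,-1,0.25],[0.1,-1,0.25],[0.1,-1,0.25],[0.1,-1,0.25],[0.1,-1,0.25]],"delta_rot":[[0,0,0],[0,0,0],[0,0,0],[0,0,0],[0,0,0],[0,0,0],[0,0,0],[0,0,0],[0,0,0],[0,0,0],[0,0,0],[0,0,0]]}'; python3 -m jog '{"hand":[87,87,87,87,87,87,87,87,87,87,87,87],"dp":[[0,0,0],[0,0,0],[0,0,0],[0,0,0],[0,0,0],[0,0,0],[0,0,0],[0,0,0],[0,0,0],[0,0,0],[0,0,0],[0,0,0]],"delta_rot":[[1,0,0],[1,0,0],[1,0,0],[1,0,0],[1,0,0],[1,0,0],[1,0,0],[1,0,0],[1,0,0],[1,0,0],[1,0,0],[1,0,0]]}'; python3 -m jog '{"hand":[87,87,87,87],"dp":[[0,0,0],[0,0,0],[0,0,0],[0,0,0]],"delta_rot":[[1,0,0],[1,0,0],[1,0,0],[0.8,0,0]]}'
python3 - <<'E'
from h import *
im=snapshot("wrist");c=cam("wrist");cv2.imwrite("pics/w1.png",im[:,:,::-1])
print(read_state()["joints"],tool()[1])
print(proj(c,[[420.3,-362,6],[519,-345,6],[470,-354,36],tool()[1]]))
print([(d["bbox"],d["confidence"]) for d in find_in("wrist","bracket")])
hsv=cv2.cvtColor(im,cv2.COLOR_RGB2HSV);m=cv2.inRange(hsv,(22,120,120),(34,255,255))
n,l,st,ce=cv2.connectedComponentsWithStats(m)
for i in range(1,n):
    if st[i,4]>25: print(ce[i],st[i],onz(c,ce[i],6))
Rg,p=goal([470,-354,150],0,10.1,-90);go(Rg,p)
E
```

```text
clock: 4.48
position: [470.6, -347.4, 178.2]
ee_rot: [-38.9, 90.0, -39.6]
contact_force: [1.0, 0.9, 0.5]
grip_width: 86.9
clock: 5.48
position: [470.6, -345.2, 178.5]
ee_rot: [-35.7, 90.0, -96.7]
contact_force: [0.6, 0.2, 1.1]
grip_width: 87.2
clock: 5.82
position: [470.6, -345.2, 178.5]
ee_rot: [-14.6, 90.0, -94.6]
contact_force: [-0.3, 0.8, -0.0]
grip_width: 87.1
[-43.04  20.24  89.98  -0.01  69.77  37.12] [ 470.56 -345.18  178.49]
[[325.61 214.35]
 [326.1  132.25]
 [326.97 180.23]
 [319.01 228.83]]
[([326.0, 173.8, 39.6, 116.5], 0.8), ([199.1, 224.9, 100.1, 61.7], 0.6)]
[326.46 215.33] [320 209  14  14 150] [ 419.21 -363.25    6.  ]
[164.84 217.54] [160 212  11  12 102] [ 376.85 -150.02    6.  ]
dp [ 0.71 -0.05  0.21] n>=0.7 | rot [0.03 0.   0.  ] n>=0.0 | d after rot [ 0.71 -0.05  0.21]
```

View pics/w1.png

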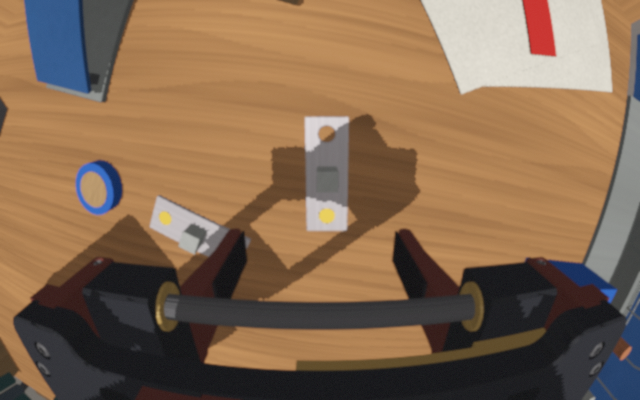

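```bash
python3 -m jog '{"hand":[87,87,87,87,87,87,87,87],"dp":[[0.3,-0.01,0.11],[0.7,-0.03,0.11],[0.8,0,0],[0.8,0,0],[0.8,0,0],[0.5,0,0],[0.29,0,0],[0,0,0]],"delta_rot":[[0,0,0],[0,0,0],[0,0,0],[0,0,0],[0,0,0],[0,0,0],[0,0,0],[0,0,0]]}' ; python3 -m jog '{"hand":[0,0,0,0,0,0,0,0],"dp":[[0,0,0],[0,0,0],[0,0,0],[0,0,0],[0,0,0],[0,0,0],[0,0,0],[0,0,0]],"delta_rot":[[0,0,0],[0,0,0],[0,0,0],[0,0,0],[0,0,0],[0,0,0],[0,0,0],[0,0,0]]}' 40
python3 - <<'E'
from h import *
im=snapshot("wrist");c=cam("wrist");cv2.imwrite("pics/w2.png",im[:,:,::-1])
print(tool())
hsv=cv2.cvtColor(im,cv2.COLOR_RGB2HSV);m=cv2.inRange(hsv,(22,120,120),(34,255,255))
n,l,st,ce=cv2.connectedComponentsWithStats(m)
for i in range(1,n):
    if st[i,4]>25: print(ce[i],st[i],onz(c,ce[i],6))
E
```

```text
clock: 6.58
position: [468.7, -352.6, 7.7]
ee_rot: [-142.4, 89.7, 138.0]
contact_force: [-0.2, 0.0, -0.3]
grip_width: 87.1
clock: 7.25
position: [470.6, -354.2, 11.1]
ee_rot: [21.0, 90.0, -58.7]
contact_force: [0.8, 0.8, 0.2]
grip_width: 37.2
(array([[ 0.  ,  0.98,  0.18],
       [-0.  ,  0.18, -0.98],
       [-1.  ,  0.  ,  0.  ]]), array([ 470.56, -354.13,   11.  ]))
[318.85 291.38] [307 281  25  22 431] [ 419.21 -363.26    6.  ]
```

View pics/w2.png

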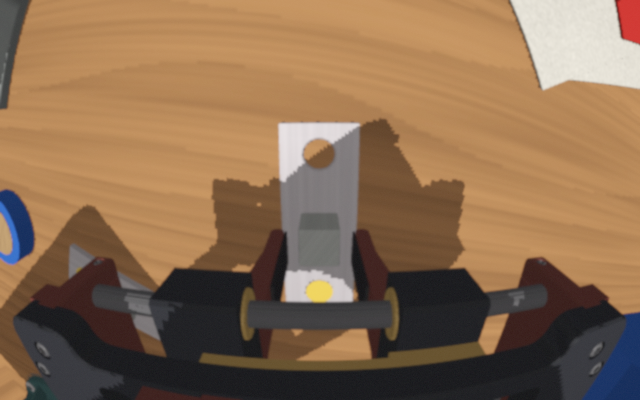

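```bash
python3 -m jog '{"hand":[0,0,0,0,0,0,0,0],"dp":[[0,0,0],[0,0,0],[0,0,0],[0,0,0],[-0.2,0,0],[-0.6,0,0],[-0.9,0,0],[-0.9,0,0]],"delta_rot":[[0,0,0],[0,0,0],[0,0,0],[0,0,0],[0,0,0],[0,0,0],[0,0,0],[0,0,0]]}' 40;  cat >> h.py <<'E'
BY=-8.6; FOOT=np.array([677.,5.5,115.])
def B(): # board rotation
    Y=R.from_euler("z",BY,degrees=True).as_matrix(); a=np.radians(30)
    return Y@np.array([[np.cos(a),0,-np.sin(a)],[0,1,0],[np.sin(a),0,np.cos(a)]])
def hang(o,h): # TCP goal for bracket with eye over the foot, o = tcp offset along bracket x from its origin
    return goal(FOOT+B()@[-50+o,0,11+h],30,BY,-90)
E
python3 - <<'E'
from h import *
im=snapshot("wrist");c=cam("wrist");cv2.imwrite("pics/w3.png",im[:,:,::-1])
Rc,p=tool();print(p,read_state()["grip_width"],read_state()["contact_force"])
hsv=cv2.cvtColor(im,cv2.COLOR_RGB2HSV);m=cv2.inRange(hsv,(22,120,120),(34,255,255))
n,l,st,ce=cv2.connectedComponentsWithStats(m)
for i in range(1,n):
    if st[i,4]>25: print(ce[i],st[i],Rc.T@(onz(c,ce[i],p[2]-5)-p))
print("eye tool",Rc.T@(onz(c,(319,154),p[2]-5)-p))
Rg,pg=hang(0,50);go(Rg,pg);print(Rg,pg,np.linalg.norm(pg[:2]))
E
```

```text
clock: 7.97
position: [469.5, -353.2, 115.4]
ee_rot: [-141.2, 89.8, 139.1]
contact_force: [0.4, -0.2, -1.1]
grip_width: 0.3
[ 473.49 -356.73  123.25] 0.7080874117416229 [ 1.26 -0.52  4.09]
[136.6  232.83] [131 226  12  15 127] [   3.92   -8.   -138.56]
[319.77 229.05] [314 226  13   7  61] [ 4.99 -2.26  0.5 ]
eye tool [ 5.26 47.86  0.02]
dp [-0.53  4.88 -8.59] n>=8.6 | rot [ 3.71 -0.92  5.87] n>=5.9 | d after rot [ 0.49  1.83 -9.71]
[[ 0.49  0.86 -0.15]
 [-0.07 -0.13 -0.99]
 [-0.87  0.5   0.  ]] [604.03  16.54 142.83] 604.2548243384147
```

View pics/w3.png

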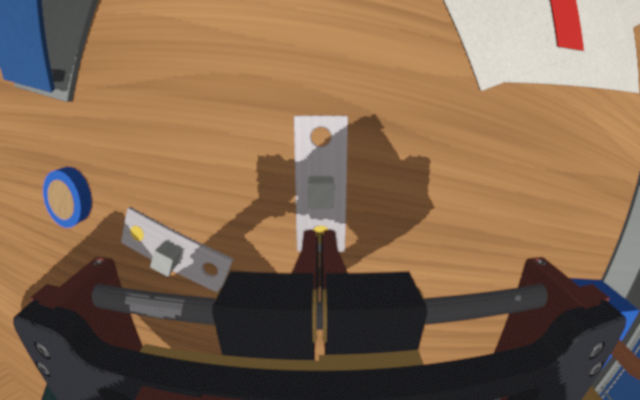

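Run:
```python
from h import *
c=cam("wrist"); Rc,p=tool(); print("cam pos tool",Rc.T@(-c["R"].T@c["t"]-p), "axis",Rc.T@c["R"].T[:,2])
print("tcp px",proj(c,[p, p-19*Rc[:,0],p+[0,0,50]]))
print("on z=36 spigot",onz(c,(319,190),36),onz(c,(320,229),6), read_state()["joints"])
```

```text
cam pos tool [-185.78   77.16    0.19] axis [ 0.96 -0.29 -0.  ]
tcp px [[319.01 228.79]
 [318.99 241.07]
 [319.69 266.45]]
on z=36 spigot [ 476.08 -356.85   36.  ] [ 426.38 -367.12    6.  ] [-43.67  23.98  92.77  -0.    62.72  36.04]
```

```bash
python3 - <<'E'
from h import *
c=cam("wrist"); print("eye",onz(c,(320,136.5),6),"end corners",onz(c,(295,117),6),onz(c,(347,117),6))
go(*goal([469.3,-354,60],0,10.3,-90))
E
python3 -m jog '{"hand":[87,87,87,87,87,87,87,87,87,87],"dp":[[0,0,0],[0,0,0],[0,0,0],[0,0,0],[0,0,0],[0,0,0],[0,0,0],[0,0,0],[0,0,0],[0,0,0]],"delta_rot":[[0,0,0],[0,0,0],[0,0,0],[0,0,0],[0,0,0],[0,0,0],[0,0,0],[0,0,0],[0,0,0],[0,0,0]]}'
python3 - <<'E'
from h import *
im=snapshot("wrist");c=cam("wrist");cv2.imwrite("pics/w4.png",im[:,:,::-1]);Rc,p=tool();print(p)
hsv=cv2.cvtColor(im,cv2.COLOR_RGB2HSV);m=cv2.inRange(hsv,(22,120,120),(34,255,255))
n,l,st,ce=cv2.connectedComponentsWithStats(m)
for i in range(1,n):
    if st[i,4]>25: print(ce[i],st[i],onz(c,ce[i],6))
go(*goal([469.3,-354,60],0,10.3,-90))
E
```

```text
eye [ 521.71 -349.8     6.  ] end corners [ 536.41 -322.46    6.  ] [ 545.46 -372.18    6.  ]
dp [ 1.58 -0.1  -0.1 ] n>=1.6 | rot [-0.    0.09 -0.06] n>=0.1 | d after rot [ 1.58 -0.09 -0.09]
clock: 8.85
position: [470.5, -354.1, 114.8]
ee_rot: [-95.9, 90.0, -175.6]
contact_force: [-0.6, 0.0, 0.0]
grip_width: 63.6
[ 470.56 -354.09  114.83]
[135.39 234.1 ] [130 227  12  15 127] [ 375.78 -150.2     6.  ]
[319.08 234.93] [311 228  17  15 211] [ 419.26 -363.35    6.  ]
dp [ 1.37 -0.03 -0.01] n>=1.4 | rot [-0.  0.  0.] n>=0.0 | d after rot [ 1.37 -0.03 -0.01]
```

```bash
python3 -m jog '{"hand":[87,87,87,87,87,87,87],"dp":[[0.5,-0.02,0],[0.7,-0.01,0],[0.7,0,0],[0.5,0,0],[0.2,0,0],[0,0,0],[0,0,0]],"delta_rot":[[0,0,0],[0,0,0],[0,0,0],[0,0,0],[0,0,0],[0,0,0],[0,0,0]]}';  python3 -m jog '{"hand":[15,15,15,15,15,15,15,15,15,15,15,15],"dp":[[0,0,0],[0,0,0],[0,0,0],[0,0,0],[0,0,0],[0,0,0],[0,0,0],[0,0,0],[0,0,0],[0,0,0],[0,0,0],[0,0,0]],"delta_rot":[[0,0,0],[0,0,0],[0,0,0],[0,0,0],[0,0,0],[0,0,0],[0,0,0],[0,0,0],[0,0,0],[0,0,0],[0,0,0],[0,0,0]]}' 40
```

```text
clock: 9.48
position: [469.5, -354.5, 11.1]
ee_rot: [-73.6, 90.0, -153.3]
contact_force: [0.3, 0.8, -1.1]
grip_width: 87.2
clock: 10.48
position: [469.8, -354.8, 11.5]
ee_rot: [29.0, 89.9, -50.7]
contact_force: [-0.7, 0.4, 4.3]
grip_width: 15.6
```

Run:
```python
from h import *
print(read_state())
a=snapshot("wrist");b=snapshot("side")
cv2.imwrite("pics/w5.png",np.hstack([cv2.resize(a[160:320,240:400],(400,400)),cv2.resize(b[280:380,275:375],(400,400),interpolation=cv2.INTER_CUBIC)])[:,:,::-1])
```

```text
{'clock': 10.4833, 'joints': array([-43.78,  32.21,  98.04,  -0.01,  49.68,  35.95]), 'joint_vel': array([0.01, 0.12, 0.11, 0.12, 0.05, 0.12]), 'tau': array([ -0.12, -52.69, -17.6 ,   0.  ,  -0.26,  -0.  ]), 'position': array([ 469.76, -354.77,   11.47]), 'ee_rot': array([ 29.03,  89.94, -50.69]), 'contact_force': array([-0.75,  0.39,  4.34]), 'wrist_torque': array([ 0.11,  0.24, -0.04]), 'grip_width': 15.602322966194336}
```

View pics/w5.png

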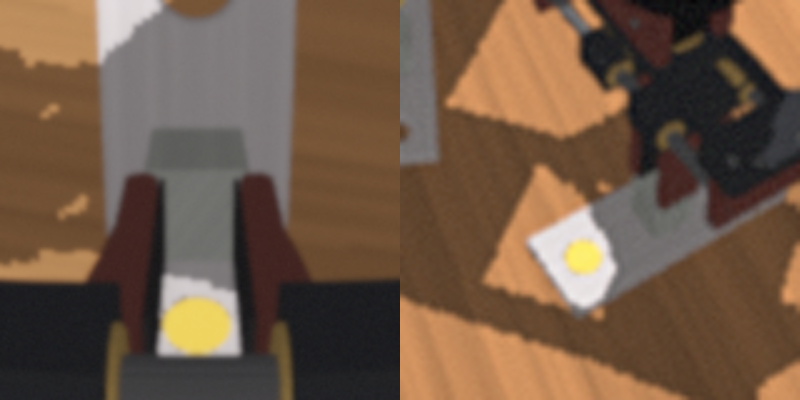

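Run:
```python
from h import *
c=cam("wrist");Rc,p=tool();Y=R.from_euler("z",10.3,degrees=True).as_matrix()
C=np.array([469.3,-354.2,0])
for z in (6,36): print(z,proj(c,[C+Y@[a,b,z] for a,b in((-12,-12),(-12,12),(12,12),(12,-12))]).round(1).tolist())
for w in (12,7.8): print(w,proj(c,[p+Rc@[x,y,w] for x in (0,-19) for y in (-10,10)]).round(1).tolist())
S=cam("side")
for z in (6,36): print("side",proj(S,[C+[0,0,z]]))
```

```text
6 [[335.9, 242.4], [300.6, 242.5], [299.8, 209.1], [336.5, 209.1]]
36 [[338.4, 263.7], [297.8, 263.8], [296.7, 226.4], [339.4, 226.3]]
12 [[337.2, 242.7], [337.9, 214.3], [338.9, 255.9], [339.7, 225.4]]
7.8 [[330.9, 242.7], [331.3, 214.3], [332.0, 256.0], [332.5, 225.4]]
side [[339.65 333.09]]
side [[340.23 324.71]]
```

The fingers close over the top of the spigot. They seem to end about 25 mm short of the stated TCP, so I'll open, go lower in small steps and watch the force.

```bash
python3 -m jog '{"hand":[40,40,40,40,40,40],"dp":[[0,0,0],[0,0,0],[0,0,0],[0,0,0],[0.08,0,0],[0,0,0]],"delta_rot":[[0,0,0],[0,0,0],[0,0,0],[0,0,0],[0,0,0],[0,0,0]]}'; python3 -m jog '{"hand":[40,40],"dp":[[0.08,0,0],[0,0,0]],"delta_rot":[[0,0,0],[0,0,0]]}'
```

```text
clock: 11.08
position: [468.7, -353.6, 6.8]
ee_rot: [-144.0, 89.9, 136.2]
contact_force: [1.1, 0.1, -0.2]
grip_width: 40.1
clock: 11.25
position: [468.9, -353.9, 3.7]
ee_rot: [-140.7, 89.9, 139.6]
contact_force: [-1.1, 0.4, -0.1]
grip_width: 39.8
```

```bash
python3 -m jog '{"hand":[40,40,40],"dp":[[0.12,0,0],[0.12,0,0],[0,0,0]],"delta_rot":[[0,0,0],[0,0,0],[0,0,0]]}'; python3 -m jog '{"hand":[40,40],"dp":[[0.1,0,0],[0,0,0]],"delta_rot":[[0,0,0],[0,0,0]]}';python3 - <<'E'
from h import *
a=snapshot("wrist");cv2.imwrite("pics/w6.png",cv2.resize(a[160:320,240:400],(600,600))[:,:,::-1])
E
```

```text
clock: 11.5
position: [468.8, -353.8, -6.3]
ee_rot: [-140.4, 89.9, 139.9]
contact_force: [-0.8, -0.8, 1.0]
grip_width: 40.0
clock: 11.67
position: [469.0, -354.0, -9.9]
ee_rot: [-137.6, 89.9, 142.6]
contact_force: [0.1, 0.5, -0.2]
grip_width: 39.8
```

View pics/w6.png

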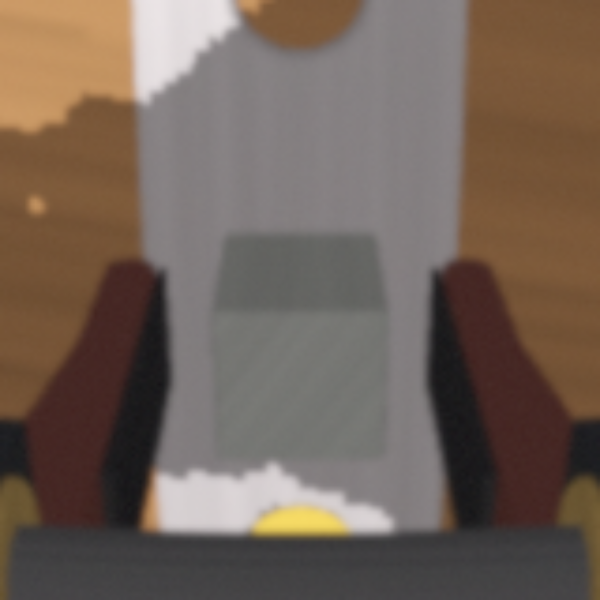

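```bash
python3 -m jog '{"hand":[40,40],"dp":[[0.12,0.01,0],[0,0,0]],"delta_rot":[[0,0,0],[0,0,0]]}';python3 -m jog '{"hand":[10,10,10,10,10,10],"dp":[[0,0,0],[0,0,0],[0,0,0],[0,0,0],[0,0,0],[0,0,0]],"delta_rot":[[0,0,0],[0,0,0],[0,0,0],[0,0,0],[0,0,0],[0,0,0]]}' 40;python3 -m jog '{"hand":[10,10,10,10,10,10],"dp":[[-0.1,0,0],[-0.3,0,0],[-0.5,0,0],[-0.5,0,0],[-0.5,0,0],[0,0,0]],"delta_rot":[[0,0,0],[0,0,0],[0,0,0],[0,0,0],[0,0,0],[0,0,0]]}'
python3 - <<'E'
from h import *
im=snapshot("wrist");c=cam("wrist");Rc,p=tool();print(p,read_state()["contact_force"])
cv2.imwrite("pics/w7.png",im[:,:,::-1])
hsv=cv2.cvtColor(im,cv2.COLOR_RGB2HSV);m=cv2.inRange(hsv,(22,120,120),(34,255,255))
n,l,st,ce=cv2.connectedComponentsWithStats(m)
for i in range(1,n):
    if st[i,4]>25: print(ce[i],st[i])
Rg,pg=hang(0,50);go(Rg,pg-Rg[:,0]*-25)
E
```

```text
clock: 11.88
position: [469.6, -354.1, -14.5]
ee_rot: [-134.1, 90.0, 146.2]
contact_force: [-0.4, -0.9, 0.1]
grip_width: 39.9
clock: 12.38
position: [469.8, -354.3, -13.9]
ee_rot: [9.3, 90.0, -70.4]
contact_force: [-0.9, -0.4, 0.0]
grip_width: 23.5
clock: 12.88
position: [471.9, -356.2, 66.3]
ee_rot: [35.4, 89.6, -44.3]
contact_force: [0.7, -0.9, -2.3]
grip_width: 23.8
[ 471.22 -355.63   64.49] [ 0.88  0.67 -4.4 ]
[111.31 252.43] [105 245  14  16 145]
[319.18 301.16] [312 300  15   3  38]
dp [-1.44  5.23 -8.45] n>=8.5 | rot [ 3.7  -0.95  5.9 ] n>=5.9 | d after rot [-0.13  2.62 -9.7 ]
```

```bash
sed -i 's/-50+o,0,11+h/-50+o,0,-14+h/' h.py; python3 -m jog '{"hand":[10,10,10,10,10,10,10,10,10,10],"dp":[[-0.3,0,0],[-0.7,0,0],[-0.7,0,0],[-0.7,0,0],[-0.6,0,0],[-0.3,0,0],[0,0,0],[0,0,0],[0,0,0],[0,0,0]],"delta_rot":[[0.37,-0.09,0.59],[0.37,-0.09,0.59],[0.37,-0.09,0.59],[0.37,-0.1,0.59],[0.37,-0.1,0.59],[0.37,-0.1,0.59],[0.37,-0.1,0.59],[0.37,-0.1,0.59],[0.37,-0.1,0.59],[0.37,-0.09,0.59]]}'
python3 - <<'E'
from h import *
Rg,pg=hang(1,65);go(Rg,pg);print(tool()[1],pg,read_state()["grip_width"],read_state()["joints"])
E
```

```text
clock: 13.77
position: [451.9, -352.9, 191.4]
ee_rot: [90.3, 60.3, -8.4]
contact_force: [0.4, 0.8, -3.7]
grip_width: 23.5
dp [ 2.5   1.46 -9.7 ] n>=9.7 | rot [-0.04 -0.02  0.05] n>=0.1 | d after rot [ 2.49  1.48 -9.7 ]
[ 451.87 -352.92  191.4 ] [609.83  15.66 134.67] 23.45121475353772 [-61.69   9.14 113.02  34.57  44.49  14.87]
```

```bash
python3 -m jog '{"hand":[10,10,10,10,10,10,10,10,10,10,10,10],"dp":[[0.05,0.06,-0.4],[0.1,0.13,-0.8],[0.1,0.13,-0.9],[0.1,0.13,-0.9],[0.1,0.13,-0.9],[0.1,0.13,-0.9],[0.1,0.13,-0.9],[0.1,0.13,-0.9],[0.1,0.13,-0.9],[0.1,0.13,-0.9],[0.1,0.13,-0.8],[0.05,0.1,-0.5]],"delta_rot":[[0,0,0],[0,0,0],[0,0,0],[0,0,0],[0,0,0],[0,0,0],[0,0,0],[0,0,0],[0,0,0],[0,0,0],[0,0,0],[0,0,0]]}';python3 -m jog '{"hand":[10,10],"dp":[[0,0,0],[0,0,0]],"delta_rot":[[0,0,0],[0,0,0]]}'
python3 - <<'E'
from h import *
Rg,pg=hang(1,65);go(Rg,pg);print(tool()[1],pg)
im=snapshot("wrist");c=cam("wrist");cv2.imwrite("pics/w8.png",im[:,:,::-1])
b=B();print("foot,tip",proj(c,[FOOT,FOOT+b@[0,0,30]]).tolist())
print("board corners",proj(c,[FOOT+b@[x,y,0] for x,y in((40,60),(40,-60),(-155,-60),(-155,60))]).round().tolist())
Rc,p=tool();print("eye",proj(c,[p+Rc@[-14,49,0],p+Rc@[-20,49,0]]))
E
```

```text
clock: 14.77
position: [580.9, 19.7, 182.2]
ee_rot: [90.2, 60.5, -8.3]
contact_force: [0.6, 0.5, -3.7]
grip_width: 23.6
clock: 14.93
position: [580.7, 18.1, 182.3]
ee_rot: [90.1, 60.5, -8.3]
contact_force: [0.4, -0.5, -3.9]
grip_width: 23.7
dp [ 1.4   0.05 -0.04] n>=1.4 | rot [ 0.02 -0.03  0.1 ] n>=0.1 | d after rot [ 1.4   0.04 -0.05]
[580.71  18.15 182.28] [609.83  15.66 134.67]
foot,tip [[315.50564390350337, 133.6982368294734], [315.0421231891958, 137.04082872119216]]
board corners [[252.0, 93.0], [379.0, 93.0], [370.0, 276.0], [262.0, 276.0]]
eye [[317.98 156.49]
 [317.94 158.25]]
```

View pics/w8.png

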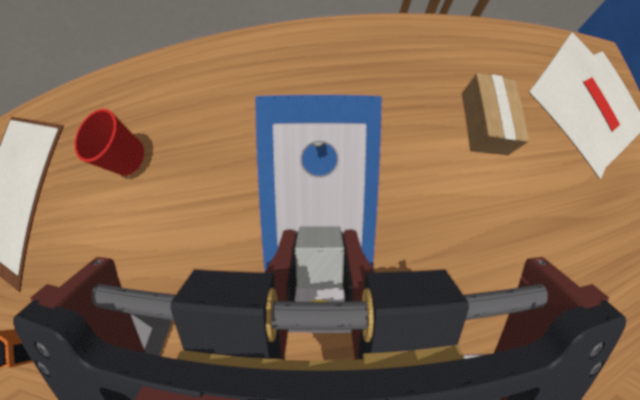

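Run:
```python
from h import *
im=cv2.imread("pics/w8.png");c=cam("wrist");b=B()
hsv=cv2.cvtColor(im,cv2.COLOR_BGR2HSV);m=cv2.inRange(hsv,(100,120,60),(125,255,255))
for r in (110,130,150,170,190,210,230,250):
    xs=np.where(m[r,240:400])[0]+240; print(r,xs.min(),xs.max(),end=" | ")
for x in (270,300,320,340,370): print("col",x,np.where(m[:140,x])[0].min(),end=" ")
def onb(p):
    o,d=ray(c,p);n=b[:,2];return b.T@(o+d*(((FOOT-o)@n)/(d@n))-FOOT)
print()
for r in (110,130,150,170,190,210,230,250):
    xs=np.where(m[r,240:400])[0]+240; print(onb((xs.min()-.5,r)),onb((xs.max()+.5,r)))
print(onb((320,np.where(m[:140,320])[0].min()-.5)))
g=im[136:182,296:344].mean(2).astype(int)
print("peg dark px"); 
for r in range(0,44,2): print(136+r,' '.join(f"{v:3d}" for v in g[r,::2]))
```

```text
110 257 379 | 130 257 379 | 150 258 378 | 170 259 377 | 190 260 376 | 210 261 375 | 230 263 373 | 250 264 372 | col 270 97 col 300 96 col 320 96 col 340 96 col 370 97 
[23.63 55.82 -0.  ] [ 23.51 -60.45  -0.  ]
[ 4.41 56.35 -0.  ] [  4.32 -60.95   0.  ]
[-15.04  56.06  -0.  ] [-15.1  -60.62  -0.  ]
[-34.85  55.94   0.  ] [-34.89 -60.44  -0.  ]
[-55.22  55.97  -0.  ] [-55.22 -60.43  -0.  ]
[-76.33  56.18  -0.  ] [-76.3  -60.57  -0.  ]
[-98.42  55.51   0.  ] [-98.36 -59.83  -0.  ]
[-121.78   56.08    0.  ] [-121.68  -60.31   -0.  ]
[36.2  -4.24  0.  ]
peg dark px
136 187 187 185 182 182 184 186 188 187 185 185 183 183 184 186 187 185 184 184 186 185 185 186 186
138 186 187 184 183 182 185 187 189 186 185 184 182 182 183 184 187 186 184 184 186 185 185 186 186
140 188 187 185 183 182 183 187 188 183 175 169 165 163 168 173 182 185 185 185 185 185 185 186 186
142 187 187 185 182 182 184 182 169 150 146 148 149 146 129 124 145 168 179 184 186 185 184 186 186
144 187 187 184 182 181 173 150 123 109 121 142 144 126  87  74 101 126 148 172 185 186 184 187 186
146 187 187 184 182 172 143 115 
[... 967 characters left out ...]

166 186 186 174 143 108 102 100  99 100  99 101 102 103 102 100 100 101  99  99 113 149 175 185 185
168 185 186 179 159 125 105 102  99 100 100 101 101 103 101 101  99  99 100 106 133 167 180 186 184
170 185 186 181 173 151 119 104 100 100 101 101  99 101 100 101 100 101 107 126 159 177 183 185 185
172 185 186 183 179 170 153 126 110 102 101 100 100 100 101  99 104 108 129 158 177 182 183 186 184
174 185 186 183 181 179 174 163 139 122 113 110 108 106 110 115 126 140 161 179 183 184 184 185 184
176 184 185 183 180 180 180 179 171 160 148 141 136 133 140 150 162 173 179 183 184 183 183 185 184
178 185 186 183 181 180 181 183 185 181 177 174 174 174 175 180 183 184 183 183 183 184 183 185 184
```

```bash
sed -i 's/^def hang/FOOT=FOOT+B()@[-3.6,-2.2,0]\ndef hang/' h.py
python3 - <<'E'
from h import *
print(FOOT);go(*hang(1,45))
E
```

```text
[673.59   3.79 113.2 ]
dp [ 1.9  -0.04 -0.02] n>=1.9 | rot [ 0.   -0.02  0.1 ] n>=0.1 | d after rot [ 1.9  -0.05 -0.02]
```

```bash
python3 -m jog '{"hand":[10,10,10,10,10,10],"dp":[[0.4,-0.02,-0.02],[0.5,-0.02,0],[0.5,0,0],[0.4,0,0],[0.1,0,0],[0,0,0]],"delta_rot":[[0,0,0.1],[0,0,0],[0,0,0],[0,0,0],[0,0,0],[0,0,0]]}'
python3 - <<'E'
from h import *
im=snapshot("wrist");c=cam("wrist");cv2.imwrite("pics/w9.png",cv2.resize(im[80:240,230:410],None,fx=4,fy=3.75,interpolation=cv2.INTER_CUBIC)[:,:,::-1])
go(*hang(1,45));b=B();Rc,p=tool()
print("foot,tip",proj(c,[FOOT,FOOT+b@[0,0,30]]).round(1).tolist(),"eye",proj(c,[p+Rc@[-14,49,0],p+Rc@[-20,49,0]]).round(1).tolist())
hsv=cv2.cvtColor(im,cv2.COLOR_RGB2HSV);m=cv2.inRange(hsv,(100,120,60),(125,255,255))
def onb(p):
    o,d=ray(c,p);n=b[:,2];return b.T@(o+d*(((FOOT-o)@n)/(d@n))-FOOT)
for r in (110,150,190):
    xs=np.where(m[r,200:440])[0]+200; print(onb((xs.min()-.5,r)),onb((xs.max()+.5,r)))
print(onb((318,np.where(m[:140,318])[0].min()-.5)))
E
```

```text
clock: 15.48
position: [617.2, 10.5, 115.6]
ee_rot: [90.1, 60.0, -8.6]
contact_force: [-0.1, 1.2, -3.3]
grip_width: 23.8
dp [ 0.01 -0.04 -0.04] n>=0.0 | rot [-0.03 -0.   -0.02] n>=0.0 | d after rot [ 0.01 -0.04 -0.04]
foot,tip [[315.9, 148.9], [315.4, 155.4]] eye [[318.0, 156.5], [317.9, 158.3]]
[29.41 60.14 -0.  ] [ 28.63 -57.2   -0.  ]
[ 0.28 59.92 -0.  ] [ -0.31 -57.4   -0.  ]
[-29.86  60.4   -0.  ] [-30.29 -56.71  -0.  ]
[41.28 -1.61  0.  ]
```

View pics/w9.png

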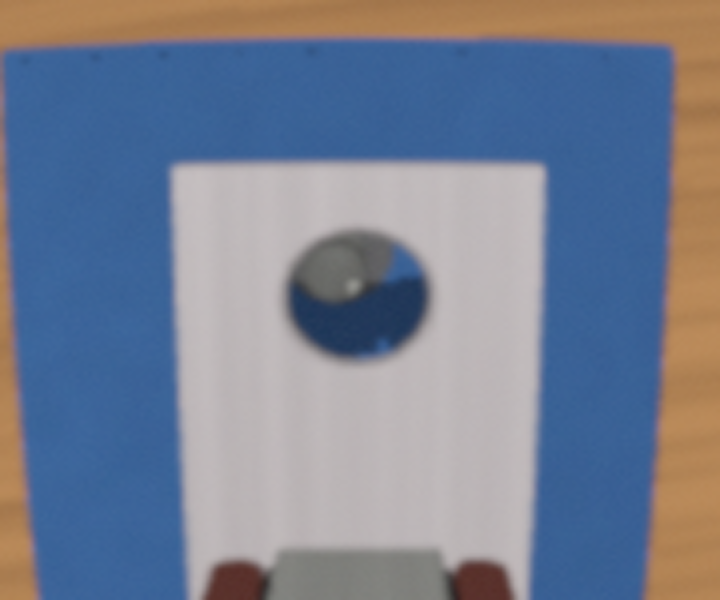

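Run:
```python
from h import *
im=cv2.imread("pics/w9.png")[:,:,::-1]
s=cv2.resize(im,(180,160),interpolation=cv2.INTER_AREA)
for r in range(59,98,2): print(80+r,' '.join("%3d/%3d"%(s[r,k,0],s[r,k,2]) for k in range(70,110,2)))
c=cam("wrist");b=B()
def onb(p,z):
    o,d=ray(c,p);n=b[:,2];return b.T@(o+d*(((FOOT+n*z-o)@n)/(d@n))-FOOT)
print(onb((313.8,152.5),30),onb((321.5,149),0),onb((319.5,158.5),42+6))
```

```text
139 191/187 189/184 189/184 190/186 193/188 195/190 192/187 189/184 187/181 183/178 183/179 186/182 189/184 191/187 192/187 190/186 191/186 192/188 192/187 191/186
141 191/186 189/185 189/184 191/186 192/187 189/185 178/173 161/157 149/145 143/139 141/138 150/147 160/156 175/171 186/182 190/186 191/186 192/188 192/187 190/186
143 191/187 189/184 189/184 187/183 174/170 151/147 128/124 110/108 105/101 106/104 102/102 106/106 112/111 126/124 151/149 172/169 187/183 191/186 192/187 191/187
145 190/186 188/183 185/180 165/161 131/128 107/104 101/ 99 100/ 98  96/ 94  94/ 92  94/ 93  95/ 95  98/ 99  99/102  98/126 123/147 165/165 186/182 192/187 191/186
147 191/186 186/182 166/162 127/124 104/102 107/105 110/108 112/110 108/105 100/ 97  88/ 86  92/ 94  98/ 99  96/100  78/128  74/147 116/147 164/164 188/183 191/186
149 189/184 172/167 135/131 103/102 103/101 107/105 110/108 111/108 109/107 104/101  93/ 91  94/ 95  97/ 98  95/101  76/133  60/149  71/148 126/151 173/171 189/184
151 186/182 150/146 105/105  97/ 96 104/102 105/103 109/106 108/105 106/103 105/102  97/ 96  94/ 95  96/ 98  89/110 
[... 1539 characters left out ...]
/179 169/164 135/137  88/107  47/ 92  36/ 90  34/ 91  34/ 90  32/ 89  33/ 90  37/ 92  46/119  49/129  48/ 99  91/112 142/142 176/172 187/182 190/184
173 190/185 187/183 182/177 171/167 147/146 108/117  73/102  49/ 94  41/ 91  42/ 95  44/104  47/108  63/131  81/142 106/133 147/147 177/172 187/182 189/185 190/185
175 190/185 187/182 186/181 184/179 180/175 162/159 141/141 118/125 108/119 101/123 104/138 113/142 125/146 143/151 163/162 179/174 188/183 190/185 189/184 190/186
177 190/185 188/182 186/181 187/182 188/184 187/183 181/177 171/167 163/159 160/159 162/160 168/165 175/171 183/178 187/182 189/184 189/184 191/185 191/185 190/185
[ 1.81  1.   30.  ] [-0.1  -3.93  0.  ] [ 1.07 -2.47 48.  ]
```

Run:
```python
from h import *
S,D=cam("scene"),cam("side");b=B()
P=[FOOT,FOOT+b@[0,0,30]]+[FOOT+b@[x,y,0] for x,y in((40,-60),(40,60),(-155,-60),(-155,60))]
print("scene foot tip up1 up2 dn1 dn2",((proj(S,P)-[150,140])*2.222).round(0).tolist())
print("side",((proj(D,P)-[230,110])*2.2).round(0).tolist())
print("obs scene (320,211)(322,185)(248,205)(357,241)(320,172)(415,203); side (272,172)(264,156)(314,182)(284,133)(188,259)(167,206)")
a=cv2.imread("pics/scene0.png")[215:245,265:340];e=cv2.imread("pics/side0.png")[160:200,310:375]
cv2.imwrite("pics/pg.png",np.vstack([cv2.resize(a,(750,300),interpolation=cv2.INTER_CUBIC),cv2.resize(cv2.resize(e,None,fx=7,fy=7,interpolation=cv2.INTER_CUBIC),(750,290))]))
```

```text
scene foot tip up1 up2 dn1 dn2 [[317.0, 209.0], [323.0, 181.0], [247.0, 199.0], [358.0, 235.0], [320.0, 168.0], [416.0, 198.0]]
side [[270.0, 171.0], [260.0, 156.0], [312.0, 181.0], [281.0, 132.0], [181.0, 260.0], [161.0, 206.0]]
obs scene (320,211)(322,185)(248,205)(357,241)(320,172)(415,203); side (272,172)(264,156)(314,182)(284,133)(188,259)(167,206)
```

View pics/pg.png

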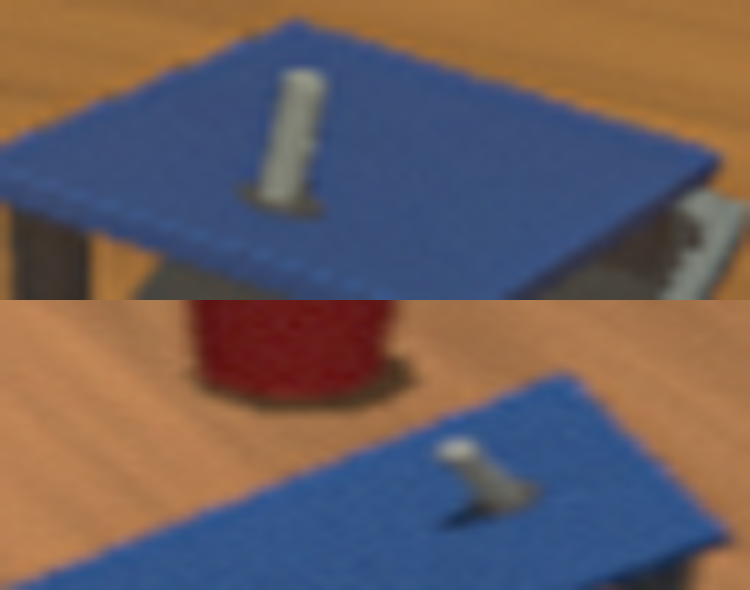

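```bash
python3 -m jog '{"hand":[10,10,10,10,10,10],"dp":[[0,0.02,-0.1],[0,0,0],[0.2,0,0],[0.2,0,0],[0.2,0,0],[0,0,0]],"delta_rot":[[0,0,0],[0,0,0],[0,0,0],[0,0,0],[0,0,0],[0,0,0]]}'
python3 - <<'E'
from h import *
im=snapshot("wrist");cv2.imwrite("pics/w10.png",im[:,:,::-1]);print(read_state()["contact_force"])
s=im[139:181,300:340]
for r in range(0,42,3): print(139+r,' '.join("%3d/%3d"%(s[r,k,0],s[r,k,2]) for k in range(0,40,2)))
E
```

```text
clock: 16.03
position: [632.0, 14.0, 95.7]
ee_rot: [90.2, 59.9, -8.5]
contact_force: [0.6, 0.3, -4.1]
grip_width: 23.7
[-0.65 -0.51 -4.13]
139 192/187 189/185 190/186 191/187 194/189 196/191 193/189 190/185 188/183 184/179 185/180 189/183 191/186 193/189 194/189 192/187 191/187 192/188 192/188 191/187
142 191/186 190/185 190/186 191/186 188/184 176/172 157/153 128/125 104/102  95/ 94  98/ 97 110/108 126/122 150/146 173/170 186/182 190/186 192/187 192/188 192/187
145 191/187 190/185 186/182 166/163 123/128  76/ 87  63/ 64  57/ 58  54/ 56  56/ 57  58/ 60  58/ 59  59/ 60  63/ 64  82/ 81 124/120 165/161 187/182 192/187 192/187
148 191/186 182/177 148/147  87/105  52/ 77  55/ 59  56/ 57  57/ 58  58/ 59  68/ 67  78/ 76  81/ 80  82/ 81  73/ 72  61/ 61  59/ 60  91/ 90 149/145 184/178 192/186
151 187/182 147/146  74/102  40/ 83  54/ 65  56/ 56  56/ 56  59/ 60  81/ 80 106/103 121/118 124/120 123/120 114/111  91/ 88  64/ 64  57/ 60  90/ 87 151/147 187/181
154 173/169 113/123  41/ 92  42/ 80  56/ 62  54/ 57  54/ 56  76/ 75 114/111 134/130 146/142 157/153 152/149 141/138 117/115  86/ 84  60/ 60  
[... 634 characters left out ...]
/161 140/136  76/ 85  93/121 154/154 182/177
169 188/184 173/169 141/139  86/105  43/ 98  50/137  59/148  68/143 103/141 146/154 161/159 162/159 159/157 154/152 125/128  73/ 98  86/106 147/147 180/175 190/185
172 190/186 187/182 178/174 159/155 121/132  84/142  64/147  58/149  59/149  63/144  61/110  72/ 99  69/ 99  58/ 96  57/ 93 106/114 162/159 185/180 190/185 191/186
175 190/186 188/183 186/182 185/181 179/174 162/159 143/149 122/145 112/145  99/138  85/113  90/105 110/117 134/134 160/156 180/175 189/184 191/187 191/186 191/186
178 192/187 188/183 188/183 188/183 190/186 192/187 188/184 184/179 181/176 181/177 182/176 184/179 188/183 191/186 191/186 190/185 191/185 192/187 191/186 191/185
```

```bash
python3 -m jog '{"hand":[10,10,10,10,10],"dp":[[0,-0.04,0.04],[0.15,0,0],[0.15,0,0],[0.08,0,0],[0,0,0]],"delta_rot":[[0,0,0],[0,0,0],[0,0,0],[0,0,0],[0,0,0]]}';python3 -m jog '{"hand":[10,10],"dp":[[0.05,0,0],[0,0,0]],"delta_rot":[[0,0,0],[0,0,0]]}';python3 -m jog '{"hand":[10,10],"dp":[[0.05,0,0],[0,0,0]],"delta_rot":[[0,0,0],[0,0,0]]}'
```

```text
clock: 16.5
position: [637.9, 11.4, 82.4]
ee_rot: [90.2, 59.8, -8.5]
contact_force: [0.1, -0.2, -4.3]
grip_width: 23.9
clock: 16.67
position: [638.9, 11.4, 81.3]
ee_rot: [90.2, 59.8, -8.5]
contact_force: [0.6, -0.2, -3.7]
grip_width: 23.6
clock: 16.83
position: [639.9, 11.3, 79.8]
ee_rot: [90.2, 59.8, -8.5]
contact_force: [-1.4, 0.9, -3.9]
grip_width: 23.6
```

```bash
for i in 1; do python3 -m jog '{"hand":[10,10],"dp":[[0.05,0,0],[0,0,0]],"delta_rot":[[0,0,0],[0,0,0]]}'; done | sed -n 2,4p; python3 -m jog '{"hand":[10,10],"dp":[[0.04,0,0],[0,0,0]],"delta_rot":[[0,0,0],[0,0,0]]}' | sed -n 2,4p
python3 - <<'E'
from h import *
im=snapshot("wrist");cv2.imwrite("pics/w11.png",im[:,:,::-1]);go(*hang(1,0));print(read_state()["contact_force"])
c=cam("wrist");b=B();hsv=cv2.cvtColor(im,cv2.COLOR_RGB2HSV);m=cv2.inRange(hsv,(100,120,60),(125,255,255))
for r in (60,80,150,190):
    xs=np.where(m[r,150:490])[0]+150; print(r,xs.min(),xs.max())
E
```

```text
position: [641.1, 11.2, 78.5]
ee_rot: [90.2, 59.8, -8.5]
contact_force: [-0.6, 0.3, -3.6]
position: [641.2, 11.2, 78.3]
ee_rot: [90.1, 59.9, -8.5]
contact_force: [-9.2, -0.0, 8.9]
dp [ 0.01 -0.07  0.06] n>=0.1 | rot [-0.01 -0.01 -0.03] n>=0.0 | d after rot [ 0.01 -0.07  0.06]
[-8.59  0.25  8.25]Traceback (most recent call last):
  File "<stdin>", line 5, in <module>
    return umr_minimum(a, axis, None, out, keepdims, initial, where)
ValueError: zero-size array to reduction operation minimum which has no identity
```

```bash
python3 -m jog '{"hand":[24,30,40,50,50,50,50],"dp":[[-0.02,0,0],[0,0,0],[0,0,0],[0,0,0],[0,0,0],[0,0,0],[0,0,0]],"delta_rot":[[0,0,0],[0,0,0],[0,0,0],[0,0,0],[0,0,0],[0,0,0],[0,0,0]]}';python3 -m jog '{"hand":[60,60,60,60,60,60],"dp":[[-0.2,0,0],[-0.5,0,0],[-0.8,0,0],[-0.8,0,0],[-0.4,0,0],[0,0,0]],"delta_rot":[[0,0,0],[0,0,0],[0,0,0],[0,0,0],[0,0,0],[0,0,0]]}'
python3 - <<'E'
from h import *
im=snapshot("wrist");c=cam("wrist");cv2.imwrite("pics/w12.png",im[:,:,::-1]);b=B()
hsv=cv2.cvtColor(im,cv2.COLOR_RGB2HSV);m=cv2.inRange(hsv,(22,120,120),(34,255,255))
def onb(p,z):
    o,d=ray(c,p);n=b[:,2];return b.T@(o+d*(((FOOT+n*z-o)@n)/(d@n))-FOOT)
n,l,st,ce=cv2.connectedComponentsWithStats(m)
for i in range(1,n):
    if st[i,4]>15: print(ce[i],st[i],onb(ce[i],6))
print("expected spot px",proj(c,[FOOT+b@[-100,0,6]]),read_state()["contact_force"])
E
```

```text
clock: 17.8
position: [641.8, 11.2, 78.3]
ee_rot: [90.2, 59.9, -8.5]
contact_force: [1.2, -0.4, 0.2]
grip_width: 50.2
clock: 18.3
position: [588.0, 19.6, 175.6]
ee_rot: [90.2, 59.6, -8.4]
contact_force: [0.6, 0.7, -0.5]
grip_width: 59.8
[319.67 249.01] [311 241  18  17 234] [-103.74    1.82    6.  ]
expected spot px [[321.5  245.61]] [-0.05 -0.26 -0.14]
```

View pics/w12.png

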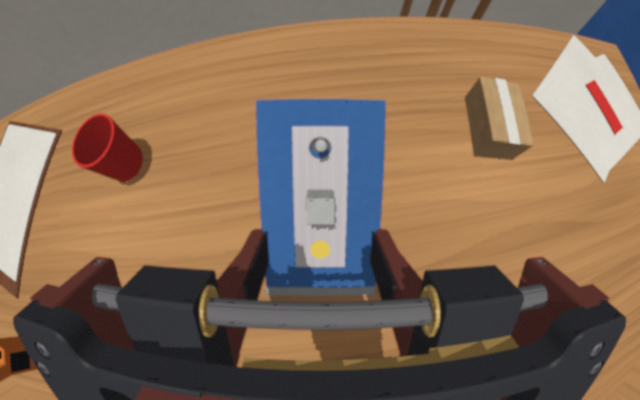

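Run:
```python
from h import *
print("spot",FOOT+B()@[-103.7,1.8,6]); Rg,p=goal([500,274,240],0,0,0);print(Rg);go(Rg,p);print(read_state()["joints"])
```

```text
spot [582.09  19.45  66.55]
[[ 0. -0.  1.]
 [ 0.  1.  0.]
 [-1.  0.  0.]]
dp [-3.   -1.88 -5.96] n>=6.0 | rot [-19.22   5.2   -4.5 ] n>=19.2 | d after rot [-1.65  6.36 -2.21]
[ -2.89   9.12 116.8   -6.9   23.99 101.32]
```

```bash
python3 -m jog '{"hand":[70,70,70,70,70,70,70,70,70],"dp":[[-0.6,0,0],[-0.3,-0.23,-0.74],[-0.3,-0.23,-0.74],[-0.3,-0.23,-0.74],[-0.3,-0.23,-0.74],[-0.3,-0.23,-0.74],[-0.3,-0.23,-0.74],[-0.3,-0.25,-0.76],[-0.3,-0.25,-0.76]],"delta_rot":[[0,0,0],[0,0,0],[0,0,0],[0,0,0],[0,0,0],[0,0,0],[0,0,0],[0,0,0],[0,0,0]]}';python3 -m jog '{"hand":[70,70,70,70,70,70,70,70,70,70,70,70],"dp":[[0,0,0],[0,0,0],[0,0,0],[0,0,0],[0,0,0],[0,0,0],[0,0,0],[0,0,0],[0,0,0],[0,0,0],[0,0,0],[0,0,0]],"delta_rot":[[-0.96,0.26,-0.225],[-0.96,0.26,-0.225],[-0.96,0.26,-0.225],[-0.96,0.26,-0.225],[-0.96,0.26,-0.225],[-0.96,0.26,-0.225],[-0.96,0.26,-0.225],[-0.96,0.26,-0.225],[-0.96,0.26,-0.225],[-0.96,0.26,-0.225],[-0.96,0.26,-0.225],[-0.96,0.26,-0.225]]}';python3 -m jog '{"hand":[70,70,70,70,70,70,70,70,70],"dp":[[0,0,0],[0,0,0],[0,0,0],[0,0,0],[0,0,0],[0,0,0],[0,0,0],[0,0,0],[0,0,0]],"delta_rot":[[-0.96,0.26,-0.225],[-0.96,0.26,-0.225],[-0.96,0.26,-0.225],[-0.96,0.26,-0.225],[-0.96,0.26,-0.225],[-0.96,0.26,-0.225],[-0.96,0.26,-0.225],[-0.96,0.26,-0.225],[0,0,0]]}'
python3 - <<'E'
from h import *
im=snapshot("wrist");c=cam("wrist");cv2.imwrite("pics/w13.png",im[:,:,::-1])
go(*goal([500,274,240],0,0,0));print(tool()[1],read_state()["joints"])
for t in ("gauge","holder"): print(t,[(np.round(d["bbox"]).tolist(),round(d["confidence"],2)) for d in find_in("wrist",t)])
print(proj(c,[[500,274,142],[500,274,55],[488,391,170]]).round().tolist())
E
```

```text
clock: 19.1
position: [499.0, 275.2, 237.1]
ee_rot: [90.1, 59.9, -8.6]
contact_force: [0.5, 0.2, -0.7]
grip_width: 69.8
clock: 20.1
position: [499.8, 273.3, 236.6]
ee_rot: [60.7, 76.9, 22.2]
contact_force: [0.3, -0.5, 0.5]
grip_width: 70.1
clock: 20.85
position: [500.8, 274.0, 236.3]
ee_rot: [-175.6, 89.6, -175.5]
contact_force: [0.9, -0.1, 0.0]
grip_width: 69.9
dp [-0.09  0.   -0.01] n>=0.1 | rot [-0.03 -0.07 -0.  ] n>=0.1 | d after rot [-0.09  0.   -0.01]
[500.41 273.91 236.41] [21.66 16.42 87.04  0.13 76.84 21.81]
gauge [([303.0, 64.0, 49.0, 58.0], 0.81), ([314.0, 182.0, 32.0, 48.0], 0.64)]
holder [([316.0, 168.0, 78.0, 80.0], 0.56)]
[[321.0, 191.0], [321.0, 172.0], [306.0, 60.0]]
```

View pics/w13.png

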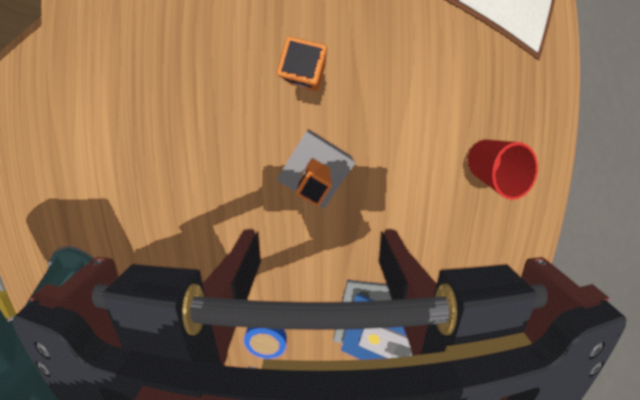

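Run:
```python
from h import *
im=cv2.imread("pics/w13.png")[:,:,::-1];c=cam("wrist")
s=im[150:215,285:345]
hsv=cv2.cvtColor(np.ascontiguousarray(s),cv2.COLOR_RGB2HSV)
o=cv2.inRange(hsv,(3,150,60),(14,255,255)); dk=(s.max(2)<70)
for r in range(0,65,2): print(150+r,''.join('o' if o[r,k] else '#' if dk[r,k] else '.' for k in range(60)))
n,l,st,ce=cv2.connectedComponentsWithStats(dk.astype(np.uint8))
for i in range(1,n):
    if st[i,4]>60:
        q=np.argwhere(l==i)[:,::-1].astype(np.float32)+[285,150]; rc=cv2.minAreaRect(q.astype(np.float32)); print(st[i],rc)
        P=np.array([onz(c,p,142) for p in cv2.boxPoints(rc)]); print(P,P.mean(0),np.linalg.norm(P-np.roll(P,1,0),axis=1))
```

```text
150 ............................................................
152 ............................................................
154 ............................................................
156 ............................................................
158 ............................................................
160 ..........................oooo..............................
162 .........................oooooooo...........................
164 ........................ooooooooooooo.......................
166 .......................ooooooooooooooooooo..................
168 ......................oooooooooooooooooooooo................
170 ......................oooooooooooooooooooooo................
172 ......................oooooooooooooooooooooo................
174 .....................oooooooooooooooooooooooo...............
176 ..................#oooooooooooooooooooooooooo...............
178 ..................ooooooo###ooooooooooooooooo...............
180 ...............#ooooooo########.ooooooooooooo...............
182 ..............#.oooooo############oooooooooooo..........
[... 615 characters left out ...]
...ooooooo.oooo........................
204 ............................oooooo..........................
206 ...............................oo...........................
208 ............................................................
210 ............................................................
212 ............................................................
214 ............................................................
[ 16  28  26  24 363] ((313.1470642089844, 189.58824157714844), (19.37934112548828, 19.036340713500977), 30.963756561279297)
[[479.37 272.09 142.  ]
 [488.82 287.83 142.  ]
 [504.28 278.19 142.  ]
 [494.99 262.17 142.  ]] [491.87 275.07 142.  ] [18.5  18.36 18.21 18.52]
```

Run:
```python
from h import *
from scipy.optimize import least_squares
im=cv2.imread("pics/w13.png");c=cam("wrist")   # arm has not moved since
hsv=cv2.cvtColor(im,cv2.COLOR_BGR2HSV);o=cv2.inRange(hsv,(3,150,60),(14,255,255));o[:155]=0;o[212:]=0;o[:,:290]=0;o[:,340:]=0
dk=((im.max(2)<70)*255).astype(np.uint8); n,l,st,ce=cv2.connectedComponentsWithStats(dk); dk=(l==l[190,313]).astype(np.uint8)*255
U=cv2.GaussianBlur((o|dk),(3,3),0)/255.
xs,ys=np.meshgrid(np.arange(290,340),np.arange(155,212))
def ren(q,s=8):
    x,y,yaw,tx,ty=q;Y=R.from_euler("z",yaw,degrees=True).as_matrix()
    P=[np.array([x+tx*(z-55)/87,y+ty*(z-55)/87,z])+Y@[a,b,0] for z in(55,142) for a in(-13,13) for b in(-13,13)]
    h=cv2.convexHull(proj(c,P).astype(np.float32))[:,0]
    M=np.zeros((57*s,50*s),np.uint8);cv2.fillPoly(M,[np.int32((h-[289.5,154.5])*s)],255)
    return cv2.GaussianBlur(cv2.resize(M,(50,57),interpolation=cv2.INTER_AREA),(3,3),0)/255.
from scipy.optimize import minimize
f=lambda q:((ren(q)-U[155:212,290:340])**2).sum()
for tl in (0,1):
    g=(lambda q:f([*q,0,0])) if not tl else f
    q0=[493,276,-31]+[0,0]*tl
    r=minimize(g,q0,method="Nelder-Mead",options=dict(initial_simplex=[q0]+[np.add(q0,np.eye(len(q0))[i]*4) for i in range(len(q0))],maxiter=400));print(r.x,r.fun)
```

```text
[491.65 274.69 -25.17] 86.35690888119954
[493.42 271.58 -27.24  -2.34   4.3 ] 24.962614379084965
```

```bash
python3 - <<'E'
from h import *
go(*goal([492.3,275,77],0,-31,0))
E
python3 -m jog '{"hand":[87,87,87,87,87,87,87,87],"dp":[[0,0,0],[0,0,0],[0,0,0],[0,0,0],[0,0,0],[0,0,0],[0,0,0],[0,0,0]],"delta_rot":[[0.9,-0.07,0],[0.9,0,0],[0.9,0,0],[0.9,0,0],[0.9,0,0],[0.9,0,0],[0.8,0,0],[0,0,0]]}'
python3 - <<'E'
from h import *
im=snapshot("wrist");c=cam("wrist");go(*goal([492.3,275,77],0,-31,0))
cv2.imwrite("pics/w14.png",im[:,:,::-1])
dk=((im.max(2)<70)*255).astype(np.uint8); dk[:165]=0;dk[220:]=0;dk[:,:285]=0;dk[:,350:]=0
n,l,st,ce=cv2.connectedComponentsWithStats(dk)
for i in range(1,n):
    if st[i,4]>150:
        q=np.argwhere(l==i)[:,::-1].astype(np.float32); rc=cv2.minAreaRect(q)
        P=np.array([onz(c,p,142) for p in cv2.boxPoints(rc)]); print(rc,P.mean(0),np.degrees(np.arctan2(*(P[1]-P[0])[1::-1])))
E
```

```text
dp [ 4.    0.03 -0.16] n>=4.0 | rot [ 6.15 -0.06  0.01] n>=6.2 | d after rot [ 4.   -0.06 -0.18]
clock: 21.67
position: [499.4, 273.4, 237.8]
ee_rot: [48.9, 89.9, 17.6]
contact_force: [0.1, 0.5, -1.0]
grip_width: 87.1
dp [ 4.02 -0.06 -0.18] n>=4.0 | rot [-0.02  0.02 -0.02] n>=0.0 | d after rot [ 4.02 -0.06 -0.17]
((313.0, 192.0), (18.0, 18.0), 90.0) [492.65 275.47 142.  ] -31.193979446946436
```

Square aligned. The gauge top is at (492.5,275.3), yaw −31°. Next I descend, grip and check the width before lifting.

```bash
python3 -m jog '{"hand":[87,87,87,87,87,87,87,87],"dp":[[0.3,-0.03,-0.1],[0.7,-0.03,-0.07],[0.8,0,0],[0.8,0,0],[0.8,0,0],[0.4,0,0],[0.2,0,0],[0,0,0]],"delta_rot":[[0,0,0],[0,0,0],[0,0,0],[0,0,0],[0,0,0],[0,0,0],[0,0,0],[0,0,0]]}';python3 -m jog '{"hand":[10,10,10,10,10,10,10,10,10,10,10,10],"dp":[[0,0,0],[0,0,0],[0,0,0],[0,0,0],[0,0,0],[0,0,0],[0,0,0],[0,0,0],[0,0,0],[0,0,0],[0,0,0],[0,0,0]],"delta_rot":[[0,0,0],[0,0,0],[0,0,0],[0,0,0],[0,0,0],[0,0,0],[0,0,0],[0,0,0],[0,0,0],[0,0,0],[0,0,0],[0,0,0]]}' 30
```

```text
clock: 22.38
position: [491.6, 274.5, 76.3]
ee_rot: [-116.0, 89.9, -147.1]
contact_force: [-0.3, 0.0, -0.1]
grip_width: 86.9
clock: 23.38
position: [493.0, 275.1, 77.9]
ee_rot: [41.4, 89.9, 10.3]
contact_force: [0.3, 0.6, -0.3]
grip_width: 25.9
```

```bash
python3 -m jog '{"hand":[10,10,10,10,10,10,10,10],"dp":[[-0.1,0,0],[-0.3,0,0],[-0.5,0,0],[-0.6,0,0],[-0.7,0,0],[-0.7,0,0],[-0.5,0,0],[0,0,0]],"delta_rot":[[0,0,0],[0,0,0],[0,0,0],[0,0,0],[0,0,0],[0,0,0],[0,0,0],[0,0,0]]}'
cat >> h.py <<'E'
SPOT=FOOT+B()@[-103.7,1.8,6]
def press(s): return goal(SPOT+B()[:,2]*(66+s),30,BY,0)
E
python3 - <<'E'
from h import *
go(*press(70)); print(read_state()["contact_force"],press(70)[1])
im=snapshot("wrist");cv2.imwrite("pics/w15.png",im[:,:,::-1])
hsv=cv2.cvtColor(im,cv2.COLOR_RGB2HSV);o=cv2.inRange(hsv,(3,150,60),(14,255,255))
n,l,st,ce=cv2.connectedComponentsWithStats(o)
for i in range(1,n):
    if st[i,4]>40: print(st[i],ce[i])
c=cam("wrist");Rc,p=tool();print("tip px",proj(c,[p+66*Rc[:,0],p+22*Rc[:,0],p+22*Rc[:,0]+13*Rc[:,1]]))
s=im[180:215,300:340]
for r in range(0,35,2): print(180+r,' '.join("%3d"%s[r,k].mean() for k in range(0,40,2)))
E
```

```text
clock: 24.05
position: [495.5, 276.3, 218.7]
ee_rot: [52.0, 89.4, 20.9]
contact_force: [0.7, 0.3, -1.4]
grip_width: 26.2
dp [ 0.84 -5.04  3.59] n>=5.0 | rot [-4.41 -5.84  1.1 ] n>=5.8 | d after rot [ 1.45 -6.03  0.78]
[ 0.71  0.33 -1.43] [514.86  29.62 184.33]
[451  34  78  64 389] [490.16  68.35]
[ 206   64   71   54 1500] [246.79  91.09]
[ 291  200   58  100 3491] [319.19 240.67]
tip px [[320.53 199.47]
 [320.77 217.56]
 [320.79 200.22]]
180  87  86  86  86  85  74  70  69  69  70  69  70  69  74  83  86  85  87  86  87
182  86  87  86  88  85  80  72  71  70  71  70  70  71  81  85  87  87  86  86  87
184  87  87  86  87  86  83  79  74  72  72  71  74  78  86  87  87  87  88  85  85
186  85  85  85  87  86  85  84  82  80  80  80  83  85  84  85  85  86  87  86  86
188  85  86  87  85  85  86  85  85  86  87  85  86  85  84  86  86  85  86  86  85
190  86  85  87  86  84  86  84  86  87  86  86  86  85  87  86  84  85  86  86  86
192  85  86  85  85  87  86  85  86  84  85  85  86  85  86  86  85  86  86  86  85
194  84  85  86  86  86  87  86  83  77  72  73  74  83  86  85  86 
[... 155 characters left out ...]
  49  77  86  86  86  85  85
200  86  86  87  86  85  76  58  54  52  53  54  52  53  57  70  84  85  86  86  86
202  85  82  80  80  79  78  77  76  76  77  77  76  77  78  77  79  78  79  81  86
204  84  81  79  78  80  78  78  80  79  78  79  78  78  78  78  79  79  77  80  83
206  82  78  77  80  79  77  78  80  79  78  78  80  78  79  79  79  80  77  79  83
208  77  79  78  79  78  79  80  79  78  79  79  79  78  80  78  78  79  78  78  80
210  80  78  80  79  80  80  78  77  79  78  79  76  79  79  80  79  78  76  79  80
212  79  77  80  78  78  78  76  78  80  78  79  78  79  79  78  77  79  79  78  77
214  78  79  80  78  78  80  78  78  79  79  80  78  78  80  79  78  80  79  80  78
```

```bash
python3 -m jog '{"hand":[10,10,10,10,10,10,10,10,10],"dp":[[0,0,0],[0,0,0],[0,0,0],[0,0,0],[0,0,0],[0,0,0],[0,0,0],[0,0,0],[0,0,0]],"delta_rot":[[-0.55,-0.73,0.14],[-0.55,-0.73,0.14],[-0.55,-0.73,0.14],[-0.55,-0.73,0.14],[-0.55,-0.73,0.14],[-0.55,-0.73,0.14],[-0.55,-0.73,0.14],[-0.55,-0.73,0.14],[0,0,0]]}'
python3 - <<'E'
from h import *
go(*press(70)); print(read_state()["joints"])
E
```

```text
clock: 24.85
position: [487.9, 273.0, 209.7]
ee_rot: [-1.0, 60.6, -9.4]
contact_force: [-0.5, -0.7, -2.4]
grip_width: 25.6
dp [ 1.37 -5.91  1.02] n>=5.9 | rot [ 0.08 -0.12  0.07] n>=0.1 | d after rot [ 1.34 -5.92  1.05]
[ 36.97   8.51 110.29 -30.59  44.22  64.3 ]
```

```bash
python3 -m jog '{"hand":[10,10,10,10,10,10,10,10,10,10],"dp":[[0,-0.4,0.05],[0,-0.8,0.15],[0,-0.8,0.15],[0,-0.8,0.15],[0,-0.8,0.15],[0,-0.8,0.15],[0,-0.8,0.15],[0,-0.5,0.1],[0,-0.2,0],[0,0,0]],"delta_rot":[[0.08,-0.12,0.07],[0,0,0],[0,0,0],[0,0,0],[0,0,0],[0,0,0],[0,0,0],[0,0,0],[0,0,0],[0,0,0]]}'
python3 - <<'E'
from h import *
go(*press(70)); print(read_state()["contact_force"])
im=snapshot("wrist");c=cam("wrist");cv2.imwrite("pics/w16.png",im[:,:,::-1]);b=B()
hsv=cv2.cvtColor(im,cv2.COLOR_RGB2HSV);m=cv2.inRange(hsv,(22,120,120),(34,255,255))
n,l,st,ce=cv2.connectedComponentsWithStats(m)
def onb(p,z):
    o,d=ray(c,p);n=b[:,2];return b.T@(o+d*(((FOOT+n*z-o)@n)/(d@n))-FOOT)
for i in range(1,n):
    if st[i,4]>15: print(ce[i],st[i],onb(ce[i],6))
Rc,p=tool();print("spot pred",proj(c,[SPOT]),"tip",proj(c,[p+66*Rc[:,0]]))
E
```

```text
clock: 25.68
position: [492.1, 34.0, 233.2]
ee_rot: [0.8, 59.9, -8.4]
contact_force: [-0.5, -0.1, -1.3]
grip_width: 26.0
dp [ 1.35 -0.03 -0.11] n>=1.3 | rot [-0.12  0.02 -0.02] n>=0.1 | d after rot [ 1.35 -0.02 -0.11]
[-0.5  -0.13 -1.27]
[316.91 171.16] [310 165  14  14 144] [-103.81    2.85    6.  ]
spot pred [[317.01 171.98]] tip [[321.42 199.63]]
```

```bash
python3 -m jog '{"hand":[10,10,10,10,10,10,10],"dp":[[0.4,0,-0.1],[0.7,0,0],[0.7,0,0],[0.6,0,0],[0.3,0,0],[0.1,0,0],[0,0,0]],"delta_rot":[[-0.12,0,0],[0,0,0],[0,0,0],[0,0,0],[0,0,0],[0,0,0],[0,0,0]]}'
python3 - <<'E'
from h import *
go(*press(0)); print(read_state()["contact_force"])
im=snapshot("wrist");c=cam("wrist");cv2.imwrite("pics/w17.png",im[:,:,::-1]);b=B()
hsv=cv2.cvtColor(im,cv2.COLOR_RGB2HSV);m=cv2.inRange(hsv,(22,120,120),(34,255,255))
n,l,st,ce=cv2.connectedComponentsWithStats(m)
def onb(p,z):
    o,d=ray(c,p);n=b[:,2];return b.T@(o+d*(((FOOT+n*z-o)@n)/(d@n))-FOOT)
for i in range(1,n):
    if st[i,4]>15: print(ce[i],st[i],onb(ce[i],6))
Rc,p=tool();print("spot pred",proj(c,[SPOT]),"tip",proj(c,[p+66*Rc[:,0],p+52*Rc[:,0]]))
s=im[180:212,296:344]
for r in range(0,32,1): print(180+r,' '.join("%3d"%(int(s[r,k,0])//2+int(s[r,k,1])//2) for k in range(0,48,2)))
E
```

```text
clock: 26.32
position: [544.6, 29.5, 133.4]
ee_rot: [0.1, 60.0, -8.2]
contact_force: [1.1, 0.3, -2.3]
grip_width: 26.0
dp [ 0.28 -0.11 -0.  ] n>=0.3 | rot [ 0.05  0.01 -0.04] n>=0.1 | d after rot [ 0.28 -0.11  0.  ]
[ 1.08  0.32 -2.31]
[322.88 195.17] [312 192  20   9  83] [-101.6     6.81    6.  ]
spot pred [[320.49 200.54]] tip [[321.42 199.63]
 [321.54 204.73]]
180  70 141 201 205 205 204 203 205 205 204 204 205 204 205 205 204 205 205 205 205 205 205 205 205
181  73 140 201 205 205 205 205 205 205 205 205 205 205 205 205 205 205 205 205 205 205 205 205 205
182  79 136 201 205 205 205 205 205 205 205 205 205 205 204 205 205 205 205 205 205 205 205 205 205
183  81 134 200 204 205 205 205 203 205 205 205 204 205 204 205 205 205 205 205 205 205 205 205 205
184  80 134 199 205 203 205 204 204 205 204 204 204 203 205 204 204 205 203 205 205 205 205 205 205
185  76 136 201 205 205 205 205 205 205 205 205 205 205 205 205 205 205 205 205 205 206 205 205 205
186  70 138 203 207 207 207 207 207 206 207 207 207 207 207 207 206 207 207 207 207 207 207 207 207
187  61 138 203 207 208 207 208 2
[... 1766 characters left out ...]

205  53  78 111 106 105 105 105 105 106 104 105 105 105 105 105 105 107 105 105 106 113 172 205 207
206  57  80 111 105 104 105 105 104 105 105 105 106 103 104 105 106 105 104 106 106 110 165 204 207
207  55  84 115 106 105 105 105 104 105 103 104 104 105 106 105 105 105 105 105 105 107 158 203 207
208  55  97 125 106 103 105 105 105 105 103 105 105 105 104 105 105 105 105 103 105 106 150 202 207
209  57  98 126 105 104 105 105 104 105 105 105 105 105 105 103 105 103 106 104 105 104 142 199 207
210  55  90 118 105 105 105 105 103 105 105 105 105 105 104 105 105 105 105 104 105 103 134 195 207
211  55  77 106 105 105 103 106 105 105 105 103 105 105 104 105 104 104 105 103 105 105 127 190 207
```

```bash
python3 -m jog '{"hand":[10,10,10,10],"dp":[[0,-0.1,0],[0.1,0,0],[0.1,0,0],[0,0,0]],"delta_rot":[[0.05,0,0],[0,0,0],[0,0,0],[0,0,0]]}'
python3 - <<'E'
from h import *
go(*press(0)); Rc,p=tool()
f=[]
for _ in range(4): snapshot("side"); f.append(Rc.T@read_state()["contact_force"])
print(np.array(f),"mean",np.mean(f,0)); go(*press(0))
E
python3 -m jog '{"hand":[10,10],"dp":[[0.07,0,0],[0,0,0]],"delta_rot":[[0,0,0],[0,0,0]]}' | grep force
python3 -m jog '{"hand":[10,10],"dp":[[0.05,0,0],[0,0,0]],"delta_rot":[[0,0,0],[0,0,0]]}' | grep force
python3 - <<'E'
from h import *
f=[]
for _ in range(4): snapshot("side"); f.append(tool()[0].T@read_state()["contact_force"])
print("mean",np.mean(f,0)); go(*press(0))
E
```

```text
clock: 26.7
position: [548.7, 24.0, 128.4]
ee_rot: [0.4, 59.7, -8.2]
contact_force: [-1.1, 0.5, -2.1]
grip_width: 25.9
dp [ 0.11  0.01 -0.05] n>=0.1 | rot [-0.01  0.06 -0.04] n>=0.1 | d after rot [ 0.11  0.01 -0.04]
[[ 1.34 -0.03 -1.33]
 [ 1.92 -0.72 -1.58]
 [ 1.32  0.38 -0.96]
 [ 1.55 -0.48 -1.48]] mean [ 1.53 -0.21 -1.34]
dp [ 0.11  0.01 -0.04] n>=0.1 | rot [-0.    0.05 -0.04] n>=0.1 | d after rot [ 0.11  0.01 -0.04]
contact_force: [-0.2, 0.6, -2.1]
contact_force: [-1.6, 0.5, -0.5]
mean [-0.65  0.04 -0.24]
dp [-0.01  0.01 -0.04] n>=0.0 | rot [-0.    0.05 -0.04] n>=0.0 | d after rot [-0.01  0.01 -0.04]
```

```bash
python3 -m jog '{"hand":[10,10,10,10],"dp":[[0.05,0,0],[0.04,0,0],[0,0,0],[0,0,0]],"delta_rot":[[0,0,0],[0,0,0],[0,0,0],[0,0,0]]}'
python3 - <<'E'
from h import *
f=[]
for k in range(8): im=snapshot("wrist" if k==7 else "side"); f.append(tool()[0].T@read_state()["contact_force"])
print("mean",np.mean(f,0)); go(*press(0));c=cam("wrist");cv2.imwrite("pics/w18.png",im[:,:,::-1])
b=B();Rc,p=tool();t=p+60*Rc[:,0];print("tip board",b.T@(t-FOOT),"spot",b.T@(SPOT-FOOT),"spot px",proj(c,[SPOT,SPOT+b@[0,10,0],SPOT+b@[0,0,0]+b@[-10,0,0],SPOT+b@[10,0,0]]).round(1).tolist())
s=im[175:212,290:350]
for r in range(0,37,2): print(175+r,' '.join("%3d/%3d"%((int(s[r,k,0])+int(s[r,k,1]))//2,s[r,k,2]) for k in range(0,60,3)))
E
```

```text
clock: 27.77
position: [552.6, 23.5, 120.9]
ee_rot: [0.3, 59.8, -8.2]
contact_force: [-2.7, -0.1, 0.6]
grip_width: 25.9
mean [-1.69  0.04 -0.45]
dp [-0.1   0.01 -0.04] n>=0.1 | rot [-0.    0.05 -0.04] n>=0.1 | d after rot [-0.1   0.01 -0.04]
tip board [-102.01    1.65    8.05] spot [-103.7    1.8    6. ] spot px [[319.4, 200.9], [319.4, 189.4], [307.6, 200.9], [331.3, 200.8]]
175  90/167  69/114 198/197 206/205 206/205 208/205 206/205 207/205 207/205 208/206 207/206 208/206 208/206 208/206 207/206 208/207 208/207 209/207 209/207 209/207
177  91/170  70/114 197/196 205/203 205/204 205/203 206/204 205/204 206/205 206/205 207/205 207/205 207/205 208/206 208/206 207/206 207/206 208/206 208/207 209/207
179  92/170  72/120 196/195 205/203 205/204 205/203 205/204 206/204 205/204 206/204 206/204 206/204 206/205 206/204 207/205 206/204 206/204 206/205 206/204 207/205
181  93/173  80/136 197/196 206/204 206/204 206/204 205/204 206/205 205/204 205/204 205/204 206/204 206/204 206/204 207/205 206/204 206/205 206/205 207/205 206/205
183  94/174  80/139 192/193 204/203 203/201 204/202 205/203 205/2
[... 1694 characters left out ...]
/ 38 110/ 48 190/179 209/206 204/201 143/142
205  54/108  56/108 111/124 129/124 106/ 47 107/ 37 105/ 36 106/ 35 105/ 33 104/ 34 105/ 35 105/ 34 106/ 35 106/ 36 105/ 34 106/ 37 176/155 209/206 208/206 150/149
207  57/108  57/108 110/122 128/121 105/ 42 105/ 33 105/ 34 107/ 37 106/ 35 105/ 35 106/ 36 104/ 32 106/ 35 104/ 31 105/ 35 106/ 34 160/139 208/206 206/205 149/148
209  54/107  57/109 111/123 126/115 105/ 38 105/ 33 107/ 37 105/ 35 106/ 35 104/ 33 106/ 36 106/ 34 105/ 32 106/ 36 105/ 35 106/ 36 143/117 206/204 190/188 142/142
211  56/108  54/106 108/122 122/104 104/ 34 105/ 32 105/ 34 105/ 33 106/ 35 105/ 34 105/ 34 105/ 32 106/ 34 106/ 33 105/ 34 105/ 33 129/ 90 204/201 167/166 132/131
```

Run:
```python
from bench import *
s=read_state();print(s["clock"],s["grip_width"],s["contact_force"]);print(finish_job())
```

```text
28.1667 25.992963871171344 [-1.47650911  0.67080541  1.13607305]
the job is handed in; nothing more can be done
None
```

I hung the far bracket on the peg and released it, then took the small gauge from the holder. I handed in at 28.2 s, still holding the gauge on the yellow spot. The hand-in reported no verdict.

**Last checks**
- **Bracket:** after release it lay flat on the board with the peg through the eye. The spot was about 104 mm downhill in my board frame, against 100 mm nominal. In the last picture its visible outline was within about a pixel of where I expected it.
- **Gauge:** it was gripped at 26.0 mm. The tip was estimated about 2 mm from the spot centre, from the arm pose and the camera, and the tool was within 1° of square. I judged the gauge's own squareness only from the tool's pose.
- **Push:** the tool-axis force changed by about 3.2 N after contact, which the spring rate puts at about 5 mm in. The arm's position gave about 4 mm. Both are within 2 to 10 mm.
- **Cup, carton and tape:** I never went near them, but I did not check them separately at the end.

**What failed or disagreed**
- **Missed grasps:** the first two grasps of the bracket closed above the spigot. The fingers ended about 25 mm short of the stated TCP, so I went lower in small force-checked steps and gripped it on the third try. I used that offset for the rest of the job.
- **Peg position:** the first estimate was a few mm off, and I corrected it twice with the wrist camera before lowering.

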